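Eject a resin bone sample, weigh it and close the mould

ROBOT

A 7-joint arm with a two-finger parallel gripper is mounted at the origin on the work surface. World frame = base frame: x ahead of the robot, y to its left, z up, the work surface at z = 0. Lengths are in m, angles in rad, forces in N, time in s.
With the tool pointing down it reaches from about 0.425 to 0.925 m from the base axis. Payload 6.8 kg.
Tool frame: the origin (TCP) lies midway between the tips of the shut fingers; the grasp point (between the pads) lies 19 mm behind it (bot.pinch_z is the distance from the TCP to the grasp point, in m); z points along the fingers, y is the line along which they close (so a half turn about z gives the same grasp; the last joint's range is limited). The gripper opens to 85 mm and grips with 20 to 120 N. Pads are 22 mm wide; open, the fingers measure 114 mm over their backs; the gripper's body (76 mm by 85 mm) begins 54 mm behind the grasp point. The pads swing forward as they close: fully open they stand 13 mm farther back than shut.
Start: joints at [1.128, 0.477, 0.022, 1.555, -0.011, 1.109, -0.083], TCP at [0.222, -0.638, 0.231] pointing down, gripper open.
Joint ranges: [-2.96, 2.96], [-0.34, 2.1], [-1.41, 1.46], [0.24, 2.44], [-1.37, 4.51], [0.17, 1.92], [-2.96, 2.96]. Speed limits (rad/s): [2.39, 2.39, 3.14, 3.14, 3.14, 3.14, 3.14].

INTERFACE

Orientations are given as a unit quaternion [w, x, y, z].
In Python, from station import bot, imaging gives the robot as it stands. The module is installed in compiled form; this text tells all that it offers.
- The arm moves only by the tool carry_out, never from a script. Its argument "targets" is a list of rows, each a list of 5 numbers: the shift along the tool's x, y, z in cm, then the turn about the tool's z in degrees, then the opening, from -1 (shut) to 1 (fully open). In form: [[x, y, z, yaw, gripper], ...]. A call has 1 to 12 rows; each row shifts and turns the commanded pose from where the row before left it, along the tool's axes as they then stand; what a row does not reach is not made up. A row lasts 1/10 s, in which the tool goes at most 50 mm and 8.59 degrees, less where a joint would pass 70% of its speed; a pose out of reach is approached as far as the arm can. A call is refused whole if a number of a shift passes 5 or a number of a turn 8.59, either way. A call with a gripper value outside its range is refused whole. The fingers move at their own pace and stop on an object; "force" is the grip in N (left out, the last holds). Time passes only in rows, so rows that do not move let the fingers close. It gives the time, the measured TCP pose, the force, the opening and the grip force at its end, in the units of the state.
- bot.get_obs(): the state, without advancing time (a new reading comes with each control period).
- imaging.read_camera(name): name is "scene" or "top" or "wrist"; returns the picture (400x640x3 uint8, red, green, blue); there is no depth.
- imaging.calibration(name): a dict with "fx", "fy", "cx", "cy" (pixels), "extrinsics" (4x4, takes a point from world to camera coordinates). Camera axes: x right, y up, looking along -z (the intrinsics and any distortion apply to the point x, -y, -z); pixel columns grow to the right and rows downward; lengths in m; the calibration is good to about 2 mm. A picture is of the moment at which its call begins: read the wrist's pose just before it. calibration takes no time and is no camera call; for the wrist camera it gives the pose at the moment of the call.
- bot.hand_in(): hands the job in; it is judged then, once.
The state is a dict: "t": time; "q": joint angles; "joint_vel": joint speeds; "joint_torque": joint torques, N m; "eef_pos": TCP position; "tool_rot": TCP orientation; "contact_force": force on the tool from outside, world axes, zero at the start; "torque": the same for the moment, N m; "gripper_width": opening from 0.0 (shut) to 1.0 (fully open); "grasp_force": force on a finger pad.
Only numpy, scipy, OpenCV 4.12 (cv2) and the standard library are available. Lean on these libraries where they do the work, as an engineer would, in place of code of your own. Each camera call takes 0.05 s, during which the arm holds its last target. There are 200 camera calls.

TASK

Unload the embedding mould: press its red spring ejector fully home, without forcing it, and let it spring back, so that the amber resin block stands proud of the cavity; then take the block out and set it, without dropping it, upright in the middle of the balance's round pan. Then close the empty mould with the loose cover plate, lowered over the two locating pins until it rests flush on the mould, without forcing it. Leave the mug, jar, brush and loose bones where they are.

Things in the scene. Friction and masses are not known exactly. Their poses are not given: they have to be found in the camera images.
- mould: aluminium mould fixed to the bench, 104 x 124 x 60 mm (x, y, z) on a steel foot 125 x 150 x 10. Origin: centre of the underside; z up; the ejector is on the -x side, its leaning yellow guard reaching 150 mm from the centre and 91 mm high. Cavity in the top's middle, 43 x 40 mm. Two steel pins, 10 mm thick, tapered tips, stand 14 mm above the top at (38, 48) and (-38, -48) mm
- mould_top (a point): centre of the mould's top face, 60 mm above the bench; axes as the mould's
- pin0 (a point): tip of the pin at (38, 48) mm, 74 mm above the bench
- pin1 (a point): tip of the pin at (-38, -48) mm, 74 mm above the bench
- ejector_face (a point): centre of the red slide's face, 40 x 50 mm; at rest at (-106.5, 0, 56.4) mm in the mould's frame. Its z axis points out of the face, 35 degrees from vertical, leaning to the mould's -x; press along -z, down and towards the mould. The face lies 22 mm below the rim of a guard 44 (x) x 56 (y) mm inside, walls 5 mm: only closed fingers along this axis go in
- ejector (a joint): travel of the red slide in m: 0 at rest, 0.020 fully pressed against its stop; a spring returns it. It lifts the block by the same amount; pressing takes some 10 to 20 N before the stop
- block: amber resin block, 40 x 36 x 36 mm (x, y, z), about 80 g. Origin: centre of its underside. Starts in the cavity, axes as the mould's, top 2 mm below the mould's top, underside 22 mm above the bench, held by spring jaws on its x faces; fully ejected it stays up, 18 mm proud, and can be gripped on its y faces
- cover: loose aluminium plate, 104 x 124 x 8 mm, about 350 g, lying flat on the bench, with through holes 11.5 mm wide at (38, 48) and (-38, -48) mm and a black bar handle 50 (x) x 16 (y) mm, from 8 to 40 mm above the underside. Origin: centre of the underside. Fits the mould either way round by half a turn
- cover_handle (a point): centre of the handle, 30 mm above the cover's underside; axes as the cover's
- cover_hole0 (a point): centre of the hole at (38, 48) mm, on the cover's underside
- cover_hole1 (a point): centre of the hole at (-38, -48) mm, on the cover's underside
- balance: dark grey electronic balance fixed to the bench, 170 x 190 x 40 mm, with a round steel pan; origin: centre of the underside. It and the cover change sides from start to start
- pan (a point): centre of the top of the pan, a steel disc 120 mm across; 50 mm above the bench; does not sink
- mug: green mug, 80 mm wide, 95 mm high; bystander; origin: centre of the underside
- jar: jar with white cap, 52 mm wide, 75 mm high; bystander; origin: centre of the underside
- brush: brush lying flat; bystander
- bone_a: small brown bone, about 45 x 22 x 20 mm; bystander
- bone_b: small brown bone, about 45 x 22 x 20 mm; bystander
- bone_c: small brown bone, about 45 x 22 x 20 mm; bystander
Mind the look-alikes: they are no part of the job. What is meant by the cover is not pink or yellow, and is the larger of those in its own colour.

How it is judged:
By the outcome, as a careful person would: the job done as asked, in the order asked, and still so for the second after the job is handed in, with the robot touching nothing.
It also fails if it takes over 72 s, if anything falls off the work surface, if the arm or the gripper's body presses on something with over 40 N, if the wrist force passes 120 N, or if a joint passes its speed limit or range.

## Working session

There is one attempt and no reset: what is moved stays moved. The work goes in short steps, Python scripts to look and compute and a tool call to move; the robot and the scene stay as the last step left them, time stands still between calls to the robot, and variables do not carry over. Pictures are saved under pics/ and viewed, at most 10 in all, crops included, and the job is handed in when it is done.

Besides the shell and the picture viewer there is one more tool, called after "Request:" as name(argument=value, ...) on one line, values as JSON. carry_out: Moves the arm, as the interface text tells. Its arguments: {"type":"object","properties":{"targets":{"type":"array"},"force":{"type":"number"}},"required":["targets"]}

```bash
mkdir -p pics; cat > h.py <<'E'
import numpy as np, cv2
from station import bot, imaging
def snap(n,f):
    c=imaging.calibration(n); im=imaging.read_camera(n); cv2.imwrite('pics/%s.png'%f,im[:,:,::-1]); np.save('pics/%s.npy'%f,c,allow_pickle=True); return im,c
def load(f): return np.load('pics/%s.npy'%f,allow_pickle=True).item()
def ray(c,u,v):
    E=np.array(c['extrinsics']);R=E[:3,:3];o=-R.T@E[:3,3]
    d=R.T@np.array([(u-c['cx'])/c['fx'],-(v-c['cy'])/c['fy'],-1]);return o,d/np.linalg.norm(d)
def atz(c,u,v,z):
    o,d=ray(c,u,v);return o+d*(z-o[2])/d[2]
def proj(c,p):
    E=np.array(c['extrinsics']);q=E[:3,:3]@np.asarray(p)+E[:3,3];return np.array([c['cx']+c['fx']*q[0]/-q[2],c['cy']-c['fy']*q[1]/-q[2]])
def tri(obs):
    A=np.zeros((3,3));b=np.zeros(3)
    for c,u,v in obs:
        o,d=ray(c,u,v);P=np.eye(3)-np.outer(d,d);A+=P;b+=P@o
    x=np.linalg.solve(A,b);return x,[np.linalg.norm(proj(c,x)-[u,v]) for c,u,v in obs]
E
python3 - <<'E'
from h import *
for n in('scene','top','wrist'):
    im,c=snap(n,n+'0'); print(n,c)
print(bot.get_obs(),bot.pinch_z)
a=cv2.imread('pics/scene0.png');b=cv2.imread('pics/top0.png')
E
```

```text
scene {'fx': 512.3234260818252, 'fy': 512.3234260818252, 'cx': 319.1241121740585, 'cy': 199.1752030683273, 'extrinsics': array([[-0.5936021 ,  0.80470508,  0.00928905,  0.32294637],
       [-0.53712852, -0.40476307,  0.74004041,  0.22159856],
       [ 0.59927414,  0.43430013,  0.67249826, -1.62533832],
       [ 0.        ,  0.        ,  0.        ,  1.        ]])}
top {'fx': 449.69655688425263, 'fy': 449.69655688425263, 'cx': 307.9200752021864, 'cy': 190.04858087824712, 'extrinsics': array([[-0.02557042, -0.99929742,  0.02740125, -0.02316607],
       [ 0.98246848, -0.0200575 ,  0.18534666, -0.55282375],
       [-0.18466683,  0.03166025,  0.98229109, -0.98654331],
       [ 0.        ,  0.        ,  0.        ,  1.        ]])}
wrist {'fx': 291.1650232829594, 'fy': 291.1650232829594, 'cx': 316.99344745153894, 'cy': 200.6643627508556, 'extrinsics': array([[ 0.32983806, -0.94403576, -0.00182461, -0.6740875 ],
       [ 0.90801842,  0.31778151, -0.27297888,  0.03575089],
       [ 0.25828165,  0.08838205,  0.9620183 , -0.37763796],
       [ 0.        ,  0.        ,  0.        ,  1.        ]])}
{'t': 0.15, 'q': array([ 1.12791265,  0.4776093 ,  0.02235627,  1.55614465, -0.01147873,
        1.10929792, -0.08309   ]), 'joint_vel': array([-3.59708482e-04, -4.73587884e-04,  1.01534065e-03, -2.26704561e-03,
       -4.41877533e-04,  1.87183953e-05,  6.36801708e-04]), 'joint_torque': array([ 3.41515777e-03, -5.96922719e+01,  1.61070630e+00, -2.81491953e+01,
        1.27382367e-02,  6.48802394e-03,  3.89869717e-05]), 'eef_pos': array([ 0.22163093, -0.6371366 ,  0.23058353]), 'tool_rot': array([-6.44102263e-04,  9.86019988e-01,  1.66625749e-01, -1.67131160e-04]), 'contact_force': array([ 0.76011005, -0.77048847,  0.20025634]), 'torque': array([-0.00492958,  0.01113673, -0.0383648 ]), 'grasp_force': 0.0, 'gripper_width': 1.0001533898185189} 0.0187
```

View pics/scene0.png

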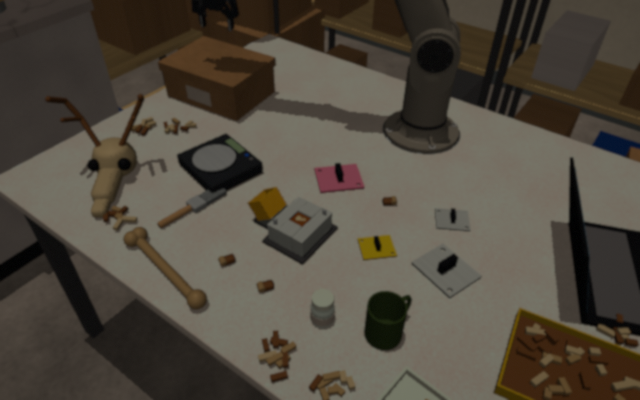

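View pics/top0.png

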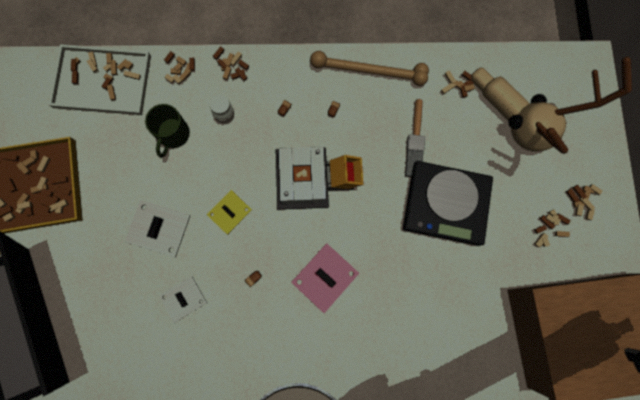

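The top view (first pixel) and scene view (second pixel) show the following.

| Thing | Top | Scene | Note |
|---|---|---|---|
| Mould | 302,175 | 300,228 | Orange guard and red slide at top 345,172 |
| Balance pan | 453,195 | 214,157 | |
| Large grey plate | 159,229 | 446,268 | Cover candidate |
| Small grey plate | 183,298 | 452,218 | Cover candidate |
| Yellow plate | 230,212 | 377,247 | Cover candidate |
| Pink plate | 325,277 | 340,178 | Cover candidate |

By the description, the cover is the large grey plate. I'll check it in a close crop.

```bash
python3 - <<'E'
from h import *
t=cv2.imread('pics/top0.png');s=cv2.imread('pics/scene0.png')
def crop(im,u,v,w,h):
    k=cv2.resize(im[v:v+h,u:u+w],(400,300),interpolation=cv2.INTER_CUBIC); return np.clip(k.astype(float)*1.5,0,255).astype(np.uint8)
W=[(t,265,135,100,75),(t,115,190,100,75),(s,245,180,100,75),(s,400,230,100,75)]
c=[crop(*w) for w in W]
cv2.imwrite('pics/crop1.png',np.vstack([np.hstack(c[:2]),np.hstack(c[2:])]))
E
```

```text
(no output)
```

View pics/crop1.png

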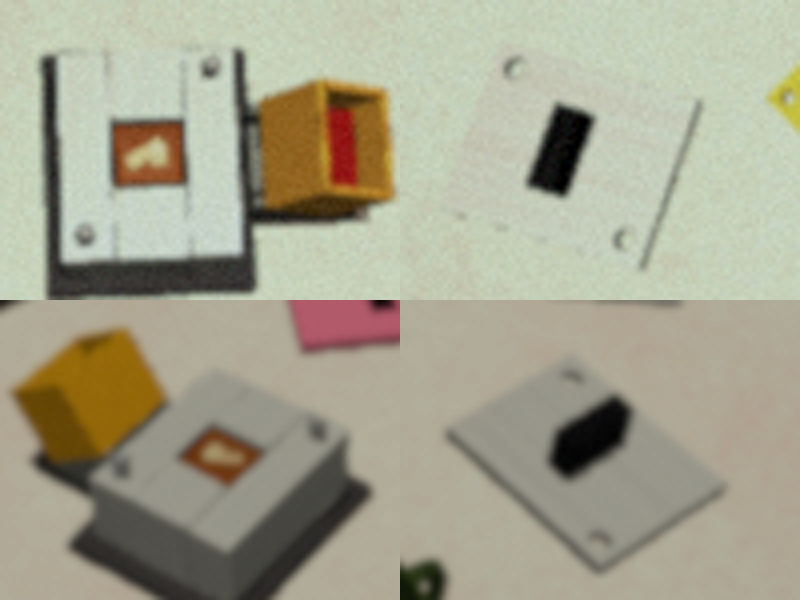

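The crop confirms the choice: the large grey plate has a black bar and two holes, at top 143.5,207 and 170.8,249.5 and scene 443,249 and 450,290. The mould's pins are at top 286,193.2 and 317.5,151.5 and scene 324.5,212.5 and 275.5,221.8.

```bash
python3 - <<'E'
from h import *
T=load('top0');S=load('scene0')
for n,a,b in [('pin0',(286,193.2),(324.5,212.5)),('pin1',(317.5,151.5),(275.5,221.8)),('holeA',(143.5,207),(443,249)),('holeA\'',(143.5,207),(450,290)),('holeB',(170.8,249.5),(450,290)),('holeB\'',(170.8,249.5),(443,249)),('coverR',(190,215),(443.25,243.75)),('cB',(175.5,257),(411.75,263)),('cR>',(190,215),(411.75,263)),
 ('pan',(453,195),(214,157)),('mouldCcav',(302,173),(299.5,219))]:
    x,e=tri([(T,*a),(S,*b)]);print(n,x.round(4),np.round(e,1))
E
```

```text
pin0 [0.5441 0.0151 0.0598] [0.2 0.2]
pin1 [ 0.6411 -0.0597  0.0602] [0.3 0.3]
holeA [0.5149 0.3172 0.1021] [2.4 2.3]
holeA' [0.5286 0.3549 0.0021] [0.1 0.1]
holeB [ 0.4315  0.3261 -0.121 ] [2.2 2.2]
holeB' [0.4264 0.2869 0.0036] [0.1 0.1]
coverR [0.4845 0.2646 0.0605] [16.5 16. ]
cB [ 0.432   0.2579 -0.0588] [16.6 15.7]
cR> [ 0.5072  0.2458 -0.0015] [0.1 0.1]
pan [ 0.5345 -0.3754  0.0436] [0.4 0.3]
mouldCcav [ 0.5928 -0.0235  0.0528] [0.2 0.2]
```

Request:
carry_out(targets=[[0,-5,0,0,-1],[0,-5,0,0,-1],[0,-5,0,0,-1],[0,-5,0,0,-1],[0,-5,0,0,-1],[0,-5,0,0,-1]])

```text
t: 0.75
eef_pos: [0.1224, -0.3521, 0.2309]
tool_rot: [-0.0, 0.986, 0.167, -0.0]
contact_force: [0.4, -0.3, 1.5]
gripper_width: 0.003
grasp_force: 0.0
```

```bash
python3 - <<'E'
from h import *
o=bot.get_obs();print(o['q'].round(3),o['eef_pos'].round(4),o['tool_rot'].round(4),o['t'])
E
```

```text
[ 1.100e+00 -3.500e-02 -3.000e-02  2.215e+00 -1.000e-03  9.610e-01
 -1.660e-01] [ 0.1224 -0.3521  0.2309] [-2.000e-04  9.860e-01  1.666e-01 -1.000e-04] 0.75
```

Request:
carry_out(targets=[[0,-4,0,0,-1],[0,-4,0,0,-1],[0,-4,0,0,-1]])

```text
t: 1.05
eef_pos: [0.0831, -0.2392, 0.231]
tool_rot: [-0.0, 0.986, 0.167, -0.0]
contact_force: [0.8, 1.0, 1.3]
gripper_width: -0.001
grasp_force: 0.0
```

```bash
python3 - <<'E'
from h import *
o=bot.get_obs();print(o['q'].round(3),o['eef_pos'].round(4),o['tool_rot'].round(4),o['t'])
E
```

```text
[ 1.092 -0.285 -0.082  2.412 -0.027  1.014 -0.208] [ 0.0831 -0.2392  0.231 ] [-1.000e-04  9.860e-01  1.666e-01 -1.000e-04] 1.05
```

Request:
carry_out(targets=[[0,-2,0,0,-1],[0,-2,0,0,-1]])

```text
t: 1.25
eef_pos: [0.0764, -0.2166, 0.2329]
tool_rot: [0.002, 0.986, 0.169, 0.001]
contact_force: [-1.0, 1.0, 0.7]
gripper_width: -0.003
grasp_force: 0.0
```

```bash
python3 - <<'E'
from h import *
o=bot.get_obs();print(o['q'].round(3),o['eef_pos'].round(4),o['tool_rot'].round(4),o['t'])
E
```

```text
[ 1.29  -0.336 -0.245  2.435 -0.093  1.031 -0.124] [ 0.0764 -0.2166  0.2329] [1.900e-03 9.856e-01 1.694e-01 7.000e-04] 1.25
```

Request:
carry_out(targets=[[0,-4,0,0,-1],[0,-4,0,0,-1],[0,-4,0,0,-1]])

```text
t: 1.55
eef_pos: [0.0613, -0.1856, 0.2334]
tool_rot: [-0.049, 0.985, 0.164, -0.003]
contact_force: [-0.4, -1.0, 0.4]
gripper_width: 0.002
grasp_force: 0.0
```

```bash
cat >> h.py <<'E'
from scipy.spatial.transform import Rotation as Ro
def st():
    o=bot.get_obs();R=Ro.from_quat(np.roll(o['tool_rot'],-1)).as_matrix()
    print('t',o['t'],'q',o['q'].round(3),'p',o['eef_pos'].round(4),'F',o['contact_force'].round(1));print(R.round(3).tolist());return o,R
E
python3 -c "
from h import *
st()"
```

```text
t 1.55 q [ 1.386 -0.337 -0.292  2.436 -0.131  1.128 -0.065] p [ 0.0613 -0.1856  0.2334] F [-0.4 -1.   0.4]
[[0.946, 0.323, -0.021], [0.323, -0.942, 0.095], [0.01, -0.097, -0.995]]
```

Request:
carry_out(targets=[[0,-4,0,0,-1],[0,-4,0,0,-1],[0,3,0,0,-1],[0,3,0,0,-1]])

```text
t: 1.95
eef_pos: [0.0717, -0.2205, 0.2272]
tool_rot: [-0.086, 0.983, 0.165, -0.0]
contact_force: [0.3, -0.2, -0.1]
gripper_width: -0.001
grasp_force: 0.0
```

```bash
python3 -c "
from h import *
st()"
```

```text
t 1.95 q [ 1.366 -0.183 -0.258  2.362 -0.105  1.124 -0.07 ] p [ 0.0717 -0.2205  0.2272] F [ 0.3 -0.2 -0.1]
[[0.946, 0.324, -0.029], [0.324, -0.931, 0.168], [0.027, -0.168, -0.985]]
```

The tilt persists in the commanded pose, so I can build the tilt I need by pushing against the joint limits. I'll raise the tool for clearance and tilt further.

Request:
carry_out(targets=[[0,0,-4.2,0,-1],[0,0,-4.2,0,-1],[0,0,-4.2,0,-1],[0,0,-4.2,0,-1],[1,-3,0,0,-1],[1,-3,0,0,-1]])

```text
t: 2.55
eef_pos: [0.0834, -0.2073, 0.3957]
tool_rot: [-0.098, 0.981, 0.168, -0.003]
contact_force: [-0.5, 0.7, -1.0]
gripper_width: -0.001
grasp_force: 0.0
```

```bash
python3 -c "
from h import *
st()"
```

```text
t 2.55 q [ 1.569e+00 -3.370e-01 -3.830e-01  2.069e+00 -1.540e-01  1.582e+00
 -1.000e-03] p [ 0.0834 -0.2073  0.3957] F [-0.5  0.7 -1. ]
[[0.944, 0.329, -0.038], [0.33, -0.924, 0.191], [0.027, -0.193, -0.981]]
```

Request:
carry_out(targets=[[1,-3,0,0,-1],[1,-3,0,0,-1],[1,-3,0,0,-1],[1,-3,0,0,-1]])

```text
t: 2.95
eef_pos: [0.0921, -0.182, 0.3908]
tool_rot: [-0.126, 0.98, 0.155, -0.003]
contact_force: [-3.1, -1.1, 0.4]
gripper_width: -0.0
grasp_force: 0.0
```

```bash
python3 -c "
from h import *
st()"
```

```text
t 2.95 q [ 1.276 -0.337 -0.217  2.1   -0.147  1.614 -0.166] p [ 0.0921 -0.182   0.3908] F [-3.1 -1.1  0.4]
[[0.952, 0.303, -0.046], [0.304, -0.92, 0.246], [0.032, -0.248, -0.968]]
```

Request:
carry_out(targets=[[1,-4.5,0,0,-1],[1,-4.5,0,0,-1],[1,-4.5,0,0,-1],[1,-4.5,0,0,-1]])

```text
t: 3.35
eef_pos: [0.1078, -0.1431, 0.3885]
tool_rot: [-0.166, 0.974, 0.153, -0.012]
contact_force: [-1.9, -1.1, 0.0]
gripper_width: -0.002
grasp_force: 0.0
```

```bash
python3 -c "
from h import *
st()"
```

```text
t 3.35 q [ 1.279 -0.337 -0.292  2.118 -0.201  1.668 -0.228] p [ 0.1078 -0.1431  0.3885] F [-1.9 -1.1  0. ]
[[0.953, 0.295, -0.075], [0.303, -0.898, 0.32], [0.028, -0.328, -0.944]]
```

Request:
carry_out(targets=[[1,3,0,0,-1],[4,2,0.3,0,-1],[4,2,0.3,0,-1],[4,2,0.3,0,-1],[4,2,0.3,0,-1],[4,2,0.3,0,-1],[4,2,0.3,0,-1],[4,2,0.3,0,-1],[4,2,0.3,0,-1],[4,2,0.3,0,-1],[3,1.5,0.2,0,-1]])

```text
t: 4.45
eef_pos: [0.5598, -0.2035, 0.2999]
tool_rot: [-0.167, 0.972, 0.164, -0.011]
contact_force: [-0.6, -1.0, -0.2]
gripper_width: -0.003
grasp_force: 0.0
```

Request:
carry_out(targets=[[0,0,0,-8.1,-1],[0,0,0,-8.1,-1],[0,0,0,-8.1,-1],[0,0,0,-8.1,-1],[0,0,0,-8.1,-1],[0,0,0,-8.1,-1],[0,0,0,-8.1,-1],[0,0,0,-8.1,-1],[0,0,0,-8.1,-1]])

```text
t: 5.35
eef_pos: [0.5575, -0.2038, 0.301]
tool_rot: [-0.141, 0.682, 0.712, 0.09]
contact_force: [-0.3, 0.4, -0.5]
gripper_width: 0.004
grasp_force: 0.0
```

```bash
python3 - <<'E'
from h import *
o,R=st()
c=imaging.calibration('wrist');E=np.array(c['extrinsics']);cam=-E[:3,:3].T@E[:3,3]
print('cam in tool',(R.T@(cam-o['eef_pos'])).round(4),'look in tool',(R.T@-E[2,:3]).round(3))
for n,p in dict(mould=(.5926,-.0223,.06),face=(.594,-.129,.056),cover=(.4775,.321,.03)).items(): print(n,proj(c,p).round(0))
snap('wrist','w1')
E
```

```text
t 5.35 q [ 0.978  0.552 -0.876  1.491  0.106  1.411  0.172] p [ 0.5575 -0.2038  0.301 ] F [-0.3  0.4 -0.5]
[[-0.029, 0.997, -0.077], [0.946, 0.052, 0.321], [0.323, -0.063, -0.944]]
cam in tool [ 0.069   0.0004 -0.1415] look in tool [-0.273  0.     0.962]
mould [360. 100.]
face [357. 177.]
cover [ 295. -109.]
```

View w1.

```bash
python3 - <<'E'
from h import *
a=cv2.imread('pics/w1.png')[30:230,240:480]
cv2.imwrite('pics/w1c.png',cv2.resize(np.clip(a*1.5,0,255).astype(np.uint8),(720,600),interpolation=cv2.INTER_CUBIC))
E
```

```text
(no output)
```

View pics/w1c.png

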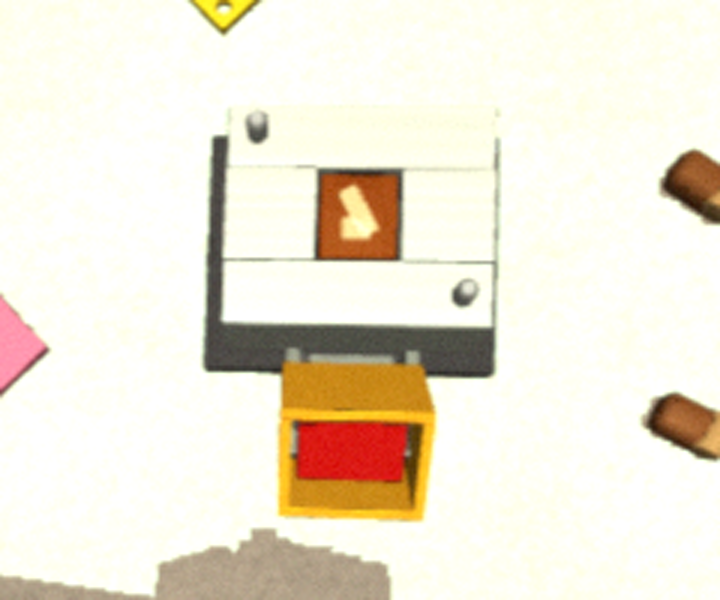

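The wrist crop (3x, offset 240,30) shows the mould's top corners at crop 230,108 / 497,108 / 493,325 / 222,324. The cavity corners are at 318–401 by 171–259, the guard rim corners at 279,410 / 435,411 / 422,520 / 280,516, and the red face is inside the guard. I'll fit the mould pose to these.

```bash
cat > fit.py <<'E'
from h import *
from scipy.optimize import least_squares
c35,s35=np.cos(np.radians(35)),np.sin(np.radians(35))
def rim(sx,sy): return (-.1191+sx*.027*c35,sy*.033,.0744+sx*.027*s35)
P={}
for (u,v),m in [((230,108),(.052,.062,.06)),((497,108),(.052,-.062,.06)),((493,325),(-.052,-.062,.06)),((222,324),(-.052,.062,.06)),
 ((317,170),(.0215,.020,.06)),((402,170),(.0215,-.020,.06)),((402,260),(-.0215,-.020,.06)),((317,260),(-.0215,.020,.06)),
 ((279,410),rim(1,1)),((435,411),rim(1,-1)),((422,520),rim(-1,-1)),((280,516),rim(-1,1)),((256,116),(.038,.048,.074)),((470,285),(-.038,-.048,.074))]:
    P[m]=(240+u/3,30+v/3)
c=load('w1')
def W(p,m): 
    cs,sn=np.cos(p[2]),np.sin(p[2]);return np.array([p[0]+cs*m[0]-sn*m[1],p[1]+sn*m[0]+cs*m[1],m[2]+p[3]])
def res(p): return np.concatenate([proj(c,W(p,m))-uv for m,uv in P.items()])
for k in (3,4):
    f=lambda p:res(np.r_[p,[0]*(4-k)])
    s=least_squares(f,[.5926,-.0223,1.583,0][:k],loss='soft_l1');print(s.x.round(4),np.degrees(s.x[2]).round(2));print(f(s.x).reshape(-1,2).round(1).tolist())
T=load('top0');S=load('scene0');p=np.r_[s.x[:3],0]
print(proj(T,W(p,(.038,.048,.074))),proj(T,W(p,(-.038,-.048,.074))),proj(S,W(p,(.038,.048,.074))),proj(S,W(p,(-.038,-.048,.074))))
E
python3 fit.py
```

```text
[ 0.5921 -0.0236  1.5914] 91.18
[[-0.6, -1.5], [0.3, -1.6], [0.2, 0.8], [-0.5, -0.4], [-0.2, -0.8], [0.6, -0.7], [-0.2, -0.0], [-1.1, -0.4], [0.4, -0.0], [1.1, 0.8], [0.7, 0.8], [-0.8, 0.6], [0.0, 0.5], [-0.2, 0.6]]
[ 0.5924 -0.0223  1.5917 -0.0048] 91.2
[[-0.1, -0.7], [-0.3, -0.7], [-0.3, 0.7], [0.1, -0.4], [-0.0, -0.2], [0.4, -0.1], [-0.3, 0.2], [-0.9, -0.1], [0.7, -0.4], [0.8, 0.4], [0.5, -0.1], [-0.4, -0.2], [0.4, 1.3], [-0.6, 0.7]]
[285.84923243 192.39064443] [317.34504829 150.01586134] [324.38569439 208.0800545 ] [275.05967185 217.72892209]
```

Request:
carry_out(targets=[[-2.8,4.3,2,0,-1],[0,1,4.8,0,-1],[0,0,4.8,0,-1],[0,0,4.8,0,-1],[0,0,4.6,0,-1],[0,0,0,0,-1]])

```text
t: 6.0
eef_pos: [0.5865, -0.1559, 0.0879]
tool_rot: [-0.146, 0.684, 0.709, 0.088]
contact_force: [-1.0, -0.3, 0.3]
gripper_width: 0.001
grasp_force: 0.0
```

```bash
cat >> h.py <<'E'
def go(target):
    o,R=st();d=np.asarray(target)-o['eef_pos'];print('shift cm',(R.T@d*100).round(2))
E
python3 - <<'E'
from h import *
F=np.array([.5942,-.1295,.0564]);u=np.array([.012,-.5735,.819]);e=np.array([-.017,.819,.573])
go(F-.006*e+.045*u); go(F-.006*e+.006*u)
o,R=st();print('axis step 1cm in tool',(R.T@-u).round(3))
snap('wrist','w2')
E
```

```text
t 6.0 q [ 0.836  0.78  -0.788  1.651  0.246  1.054  0.071] p [ 0.5865 -0.1559  0.0879] F [-1.  -0.3  0.3]
[[-0.022, 0.996, -0.087], [0.945, 0.049, 0.324], [0.327, -0.076, -0.942]]
shift cm [-0.37  0.79 -0.39]
t 6.0 q [ 0.836  0.78  -0.788  1.651  0.246  1.054  0.071] p [ 0.5865 -0.1559  0.0879] F [-1.  -0.3  0.3]
[[-0.022, 0.996, -0.087], [0.945, 0.049, 0.324], [0.327, -0.076, -0.942]]
shift cm [0.7  1.1  3.35]
t 6.0 q [ 0.836  0.78  -0.788  1.651  0.246  1.054  0.071] p [ 0.5865 -0.1559  0.0879] F [-1.  -0.3  0.3]
[[-0.022, 0.996, -0.087], [0.945, 0.049, 0.324], [0.327, -0.076, -0.942]]
axis step 1cm in tool [0.274 0.078 0.958]
```

Request:
carry_out(targets=[[-0.4,0.8,-0.4,0,-1],[0,0,0,0,-1],[0.3,0.1,1.1,0,-1],[0.4,0.1,1.2,0,-1],[0.4,0.1,1.4,0,-1],[0,0,0,0,-1]])

```text
t: 6.65
eef_pos: [0.598, -0.1384, 0.0619]
tool_rot: [-0.143, 0.683, 0.71, 0.09]
contact_force: [-1.2, 0.2, 0.3]
gripper_width: -0.001
grasp_force: 0.0
```

```bash
python3 - <<'E'
from h import *
F=np.array([.5942,-.1295,.0564]);u=np.array([.012,-.5735,.819]);e=np.array([-.017,.819,.573])
go(F-.006*e-.017*u)
o,R=st();d=o['eef_pos']-F;print('u,e',d@u,d@e)
E
```

```text
t 6.65 q [ 0.797  0.814 -0.774  1.657  0.267  1.001  0.043] p [ 0.598  -0.1384  0.0619] F [-1.2  0.2  0.3]
[[-0.026, 0.996, -0.08], [0.945, 0.05, 0.322], [0.325, -0.068, -0.943]]
shift cm [ 0.56 -0.17  2.63]
t 6.65 q [ 0.797  0.814 -0.774  1.657  0.267  1.001  0.043] p [ 0.598  -0.1384  0.0619] F [-1.2  0.2  0.3]
[[-0.026, 0.996, -0.08], [0.945, 0.05, 0.322], [0.325, -0.068, -0.943]]
u,e 0.009655276858467284 -0.004185655114841681
```

Request:
carry_out(targets=[[0.1,0,0.5,0,-1],[0.1,0,0.5,0,-1],[0,0,0,0,-1]])

```text
t: 6.95
eef_pos: [0.5992, -0.136, 0.055]
tool_rot: [-0.14, 0.684, 0.71, 0.09]
contact_force: [-0.7, -0.8, 0.3]
gripper_width: 0.001
grasp_force: 0.3
```

Request:
carry_out(targets=[[0.1,0,0.5,0,-1],[0,0,0,0,-1]])

```text
t: 7.15
eef_pos: [0.5993, -0.1338, 0.0515]
tool_rot: [-0.14, 0.685, 0.71, 0.091]
contact_force: [-2.4, -1.4, 5.6]
gripper_width: 0.001
grasp_force: 2.6
```

Request:
carry_out(targets=[[0.1,0,0.4,0,-1],[0,0,0,0,-1]])

```text
t: 7.35
eef_pos: [0.5993, -0.1317, 0.0485]
tool_rot: [-0.14, 0.685, 0.71, 0.091]
contact_force: [-0.9, -2.2, 7.2]
gripper_width: -0.0
grasp_force: 3.7
```

Request:
carry_out(targets=[[0.1,0,0.4,0,-1],[0.1,0,0.4,0,-1],[0,0,0,0,-1]])

```text
t: 7.65
eef_pos: [0.5992, -0.1271, 0.042]
tool_rot: [-0.139, 0.685, 0.71, 0.091]
contact_force: [0.1, -1.9, 9.7]
gripper_width: 0.001
grasp_force: 4.3
```

Request:
carry_out(targets=[[0.1,0,0.3,0,-1],[0,0,0,0,-1]])

```text
t: 7.85
eef_pos: [0.5995, -0.1264, 0.0406]
tool_rot: [-0.138, 0.685, 0.709, 0.091]
contact_force: [-2.2, -5.6, 16.5]
gripper_width: 0.001
grasp_force: 7.8
```

Request:
carry_out(targets=[[0.1,0,0.2,0,-1],[0,0,0,0,-1]])

```text
t: 8.05
eef_pos: [0.5998, -0.1263, 0.0402]
tool_rot: [-0.137, 0.686, 0.709, 0.091]
contact_force: [-6.5, -9.3, 26.8]
gripper_width: 0.001
grasp_force: 13.1
```

```bash
python3 - <<'E'
from h import *
im,c=snap('wrist','w3')
from fit import W
p=[.5921,-.0236,1.5914,0]
for z in(.074,.076,.078):
    print(z,[proj(c,W(p,(a,b,z))).round(1).tolist() for a,b in((.02,.018),(.02,-.018),(-.02,-.018),(-.02,.018))])
print([proj(c,W(p,(a,b,.06))).round(1).tolist() for a,b in((.0215,.02),(.0215,-.02),(-.0215,-.02),(-.0215,.02))])
cv2.imwrite('pics/w3s.png',np.clip(im[:,:,::-1]*1.2,0,255).astype(np.uint8))
E
```

```text
[ 0.5921 -0.0236  1.5914] 91.18
[[-0.6, -1.5], [0.3, -1.6], [0.2, 0.8], [-0.5, -0.4], [-0.2, -0.8], [0.6, -0.7], [-0.2, -0.0], [-1.1, -0.4], [0.4, -0.0], [1.1, 0.8], [0.7, 0.8], [-0.8, 0.6], [0.0, 0.5], [-0.2, 0.6]]
[ 0.5924 -0.0223  1.5917 -0.0048] 91.2
[[-0.1, -0.7], [-0.3, -0.7], [-0.3, 0.7], [0.1, -0.4], [-0.0, -0.2], [0.4, -0.1], [-0.3, 0.2], [-0.9, -0.1], [0.7, -0.4], [0.8, 0.4], [0.5, -0.1], [-0.4, -0.2], [0.4, 1.3], [-0.6, 0.7]]
[285.84923243 192.39064443] [317.34504829 150.01586134] [324.38569439 208.0800545 ] [275.05967185 217.72892209]
0.074 [[265.0, -19.3], [346.9, -21.3], [345.1, 68.8], [261.9, 69.3]]
0.076 [[263.9, -23.0], [347.1, -25.1], [345.2, 66.4], [260.8, 67.0]]
0.078 [[262.8, -26.8], [347.3, -29.0], [345.4, 64.0], [259.6, 64.6]]
[[267.8, 0.8], [349.9, -0.9], [348.1, 86.6], [264.9, 86.8]]
```

View pics/w3s.png

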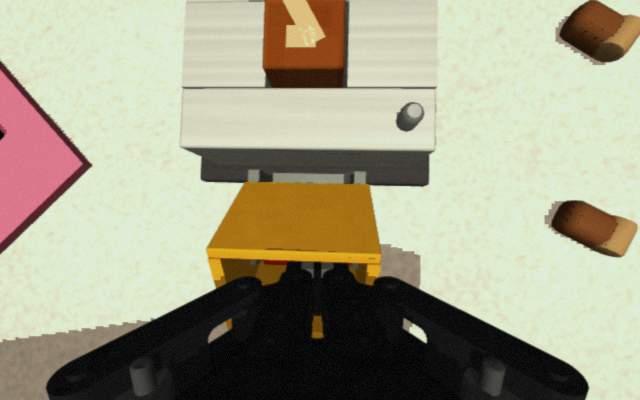

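The wrist view shows the block standing proud: its front top edge is near row 68 against the cavity edge at row 87. The fingers sit inside the guard. I'll measure the edge more exactly.

```bash
python3 - <<'E'
from h import *
im=cv2.imread('pics/w3.png').astype(float)
for a,b in((270,285),(320,340)):
    print(im[60:92,a:b,2].mean(1).round(0).tolist())
E
```

```text
[118.0, 118.0, 118.0, 118.0, 118.0, 113.0, 106.0, 98.0, 80.0, 56.0, 43.0, 41.0, 41.0, 41.0, 41.0, 42.0, 40.0, 41.0, 42.0, 41.0, 41.0, 41.0, 40.0, 40.0, 41.0, 41.0, 41.0, 56.0, 127.0, 166.0, 177.0, 180.0]
[121.0, 122.0, 121.0, 122.0, 121.0, 116.0, 108.0, 99.0, 78.0, 54.0, 44.0, 43.0, 42.0, 42.0, 42.0, 42.0, 43.0, 44.0, 43.0, 42.0, 42.0, 43.0, 43.0, 42.0, 41.0, 42.0, 41.0, 52.0, 127.0, 167.0, 180.0, 183.0]
```

Request:
carry_out(targets=[[-0.3,0,-1.0,0,-1],[-0.3,-0.5,-0.7,0,-1],[-0.1,-0.4,0,0,-1],[0,0,0,0,-1]])

```text
t: 8.5
eef_pos: [0.5893, -0.1362, 0.0505]
tool_rot: [-0.14, 0.685, 0.71, 0.09]
contact_force: [2.0, -2.2, 1.8]
gripper_width: -0.0
grasp_force: 1.6
```

```bash
cat >> h.py <<'E'
def ue():
    F=np.array([.5942,-.1295,.0564]);u=np.array([.012,-.5735,.819]);e=np.array([-.017,.819,.573]);o,R=st();d=o['eef_pos']-F;print('u,e,x',(d@u).round(4),(d@e).round(4),d[0].round(4),'Fu',o['contact_force']@u, 'F tool',(R.T@o['contact_force']).round(1), 'step',(R.T@-u).round(3))
E
python3 -c "
from h import *
ue()"
```

```text
t 8.5 q [ 0.801  0.815 -0.77   1.689  0.274  0.966  0.037] p [ 0.5893 -0.1362  0.0505] F [ 2.  -2.2  1.8]
[[-0.023, 0.997, -0.075], [0.946, 0.046, 0.32], [0.323, -0.064, -0.944]]
u,e,x -0.0011 -0.0088 -0.0049 Fu 2.7201140704218427 F tool [-1.6  1.7 -2.5] step [0.279 0.067 0.958]
```

Request:
carry_out(targets=[[0.2,0,0.5,0,-1],[0.2,0,0.5,0,-1],[0.1,0,0.4,0,-1],[0,0,0,0,-1]])

```text
t: 8.9
eef_pos: [0.5889, -0.1274, 0.0384]
tool_rot: [-0.14, 0.685, 0.71, 0.09]
contact_force: [1.7, -6.9, 4.8]
gripper_width: -0.007
grasp_force: 3.2
```

Request:
carry_out(targets=[[0.1,0,0.3,0,-1],[0,0,0,0,-1]])

```text
t: 9.1
eef_pos: [0.5888, -0.1269, 0.0374]
tool_rot: [-0.139, 0.685, 0.709, 0.089]
contact_force: [-3.0, -10.5, 17.0]
gripper_width: -0.003
grasp_force: 6.6
```

```bash
python3 -c "
from h import *
ue()"
```

```text
t 9.1 q [ 0.784  0.826 -0.762  1.703  0.284  0.936  0.02 ] p [ 0.5888 -0.1269  0.0374] F [ -3.  -10.5  17. ]
[[-0.022, 0.997, -0.075], [0.947, 0.045, 0.318], [0.32, -0.064, -0.945]]
u,e,x -0.0172 -0.0087 -0.0054 Fu 19.972297536742982 F tool [ -4.5  -4.6 -19.2] step [0.281 0.066 0.957]
```

Request:
carry_out(targets=[[0.1,0,0.2,0,-1],[0,0,0,0,-1]])

```text
t: 9.3
eef_pos: [0.5888, -0.1267, 0.0369]
tool_rot: [-0.138, 0.686, 0.709, 0.089]
contact_force: [-7.6, -14.7, 26.8]
gripper_width: -0.005
grasp_force: 6.8
```

```bash
python3 - <<'E'
from h import *
ue()
im,c=snap('wrist','w4');im=im.astype(float)
for a,b in((270,280),(325,340)): print(im[50:100,a:b,0].mean(1).round(0).tolist())
from fit import W
p=[.5921,-.0236,1.5914,0]
print([proj(c,W(p,m)).round(1).tolist() for m in((-.02,0,.074),(-.02,0,.076),(-.02,0,.078),(-.0215,0,.06),(-.052,0,.06))])
E
```

```text
t 9.3 q [ 0.783  0.826 -0.761  1.705  0.285  0.934  0.017] p [ 0.5888 -0.1267  0.0369] F [ -7.6 -14.7  26.8]
[[-0.022, 0.997, -0.074], [0.948, 0.044, 0.316], [0.318, -0.063, -0.946]]
u,e,x -0.0176 -0.0087 -0.0054 Fu 30.319704725379392 F tool [ -5.3  -9.9 -29.5] step [0.283 0.065 0.957]
[180.0, 179.0, 178.0, 178.0, 179.0, 179.0, 178.0, 176.0, 175.0, 176.0, 176.0, 175.0, 178.0, 179.0, 181.0, 184.0, 185.0, 183.0, 182.0, 180.0, 179.0, 178.0, 177.0, 178.0, 178.0, 179.0, 180.0, 182.0, 184.0, 184.0, 185.0, 183.0, 178.0, 132.0, 94.0, 138.0, 171.0, 179.0, 180.0, 180.0, 180.0, 180.0, 178.0, 177.0, 176.0, 176.0, 176.0, 177.0, 177.0, 178.0]
[123.0, 122.0, 122.0, 123.0, 121.0, 121.0, 122.0, 118.0, 112.0, 104.0, 90.0, 70.0, 50.0, 45.0, 44.0, 43.0, 43.0, 44.0, 44.0, 43.0, 44.0, 43.0, 43.0, 44.0, 43.0, 44.0, 44.0, 43.0, 44.0, 43.0, 43.0, 43.0, 42.0, 42.0, 57.0, 138.0, 174.0, 181.0, 181.0, 180.0, 180.0, 179.0, 179.0, 178.0, 177.0, 176.0, 175.0, 176.0, 177.0, 178.0]
[ 0.5921 -0.0236  1.5914] 91.18
[[-0.6, -1.5], [0.3, -1.6], [0.2, 0.8], [-0.5, -0.4], [-0.2, -0.8], [0.6, -0.7], [-0.2, -0.0], [-1.1, -0.4], [0.4, -0.0], [1.1, 0.8], [0.7, 0.8], [-0.8, 0.6], [0.0, 0.5], [-0.2, 0.6]]
[ 0.5924 -0.0223  1.5917 -0.0048] 91.2
[[-0.1, -0.7], [-0.3, -0.7], [-0.3, 0.7], [0.1, -0.4], [-0.0, -0.2], [0.4, -0.1], [-0.3, 0.2], [-0.9, -0.1], [0.7, -0.4], [0.8, 0.4], [0.5, -0.1], [-0.4, -0.2], [0.4, 1.3], [-0.6, 0.7]]
[285.84923243 192.39064443] [317.34504829 150.01586134] [324.38569439 208.0800545 ] [275.05967185 217.72892209]
[[328.2, 64.7], [328.1, 62.2], [328.0, 59.6], [328.9, 83.3], [327.4, 148.3]]
```

Now the block's edge sits about 24 px above the cavity edge, which matches a top at z = 0.078, and the reaction force lies along the slide axis. The ejector is fully home, so I'll back out slowly and let it spring back.

Request:
carry_out(targets=[[-0.3,-0.1,-0.9,0,-1],[-0.3,-0.1,-0.9,0,-1],[-0.3,-0.1,-0.9,0,-1],[-0.3,-0.1,-1,0,-1],[-0.3,-0.1,-1,0,-1],[-0.4,0,-1.5,0,-1],[-0.4,0,-1.5,0,-1],[1,0,-4,0,-1],[1.5,0,-4.5,0,-1],[1.5,0,-4.5,0,-1],[1.5,0,-4.5,0,-1],[1.5,0,-4.5,0,-1]])

```text
t: 10.55
eef_pos: [0.6042, -0.1741, 0.3339]
tool_rot: [-0.14, 0.684, 0.71, 0.09]
contact_force: [0.6, -0.7, -0.2]
gripper_width: 0.002
grasp_force: 0.0
```

```bash
python3 - <<'E'
from h import *
go((.2,-.72,.5))
E
```

```text
t 10.55 q [ 0.875  0.579 -0.873  1.372  0.113  1.478  0.088] p [ 0.6042 -0.1741  0.3339] F [ 0.6 -0.7 -0.2]
[[-0.024, 0.997, -0.075], [0.946, 0.047, 0.32], [0.323, -0.064, -0.944]]
shift cm [-45.31 -43.92 -30.12]
```

Request:
carry_out(targets=[[-3.2,-3.1,-2.1,0,-1],[-3.2,-3.1,-2.1,0,-1],[-3.2,-3.1,-2.1,0,-1],[-3.2,-3.1,-2.1,0,-1],[-3.2,-3.1,-2.1,0,-1],[-3.2,-3.1,-2.1,0,-1],[-3.2,-3.1,-2.1,0,-1],[-3.2,-3.1,-2.1,0,-1],[-3.2,-3.1,-2.1,0,-1],[-3.2,-3.1,-2.1,0,-1],[-3.2,-3.1,-2.1,0,-1],[-3.2,-3.1,-2.1,0,-1]])

```text
t: 11.75
eef_pos: [0.2961, -0.5858, 0.434]
tool_rot: [-0.152, 0.683, 0.708, 0.095]
contact_force: [0.7, -0.3, -1.6]
gripper_width: -0.002
grasp_force: 0.0
```

```bash
python3 - <<'E'
from h import *
o,R=st(); print('radial out 1 in tool',(R.T@np.array([.23,-.973,0])).round(3))
E
```

```text
t 11.75 q [ 1.142  0.58  -0.169  0.992 -0.028  1.916  1.015] p [ 0.2961 -0.5858  0.434 ] F [ 0.7 -0.3 -1.6]
[[-0.02, 0.996, -0.085], [0.939, 0.048, 0.341], [0.344, -0.073, -0.936]]
radial out 1 in tool [-0.918  0.182 -0.352]
```

Request:
carry_out(targets=[[-4.3,0.9,-1.6,0,-1],[-4.3,0.9,-1.6,0,-1],[-4.3,0.9,-1.6,0,-1],[-4.3,0.9,-1.6,0,-1]])

```text
t: 12.15
eef_pos: [0.3228, -0.7149, 0.3824]
tool_rot: [-0.11, 0.69, 0.711, 0.08]
contact_force: [-0.6, -0.4, -0.7]
gripper_width: -0.007
grasp_force: 0.0
```

```bash
python3 - <<'E'
from h import *
o,R=st(); print('radial out 1 in tool',(R.T@np.array([.23,-.973,0])).round(3))
E
```

```text
t 12.15 q [ 1.047  0.825  0.161  0.67  -0.191  1.916  1.163] p [ 0.3228 -0.7149  0.3824] F [-0.6 -0.4 -0.7]
[[-0.025, 0.999, -0.045], [0.964, 0.036, 0.265], [0.266, -0.037, -0.963]]
radial out 1 in tool [-0.943  0.194 -0.268]
```

Request:
carry_out(targets=[[-3.2,0.7,-3,0,-1],[-3.2,0.7,-3,0,-1],[-3.2,0.7,-3,0,-1],[-3.2,0.7,-3,0,-1],[-3.2,0.7,-3,0,-1],[-3.2,0.7,-3,0,-1]])

```text
t: 12.75
eef_pos: [0.3259, -0.8121, 0.4255]
tool_rot: [-0.006, 0.699, 0.714, 0.04]
contact_force: [-0.0, 0.1, 0.6]
gripper_width: 0.002
grasp_force: 0.0
```

```bash
python3 - <<'E'
from h import *
o,R=st(); print('radial out 1 in tool',(R.T@np.array([.23,-.973,0])).round(3))
E
```

```text
t 12.75 q [ 1.095  0.947  0.295  0.334 -0.322  1.916  1.194] p [ 0.3259 -0.8121  0.4255] F [-0.   0.1  0.6]
[[-0.024, 0.999, 0.047], [0.998, 0.021, 0.066], [0.065, 0.049, -0.997]]
radial out 1 in tool [-0.976  0.209 -0.053]
```

Request:
carry_out(targets=[[0,-4.8,-0.2,0,-1],[0,-4.8,-0.2,0,-1],[0,-4.8,-0.2,0,-1],[0,-4.8,-0.2,0,-1],[0,-4.8,-0.2,0,-1],[-4,0,0,0,-1]])

```text
t: 13.35
eef_pos: [0.074, -0.8469, 0.4202]
tool_rot: [-0.014, 0.705, 0.708, 0.044]
contact_force: [0.6, -3.4, 0.6]
gripper_width: -0.002
grasp_force: 0.0
```

```bash
python3 - <<'E'
from h import *
o,R=st()
E
```

```text
t 13.35 q [ 1.355  0.877  0.311  0.488 -0.293  1.873  1.494] p [ 0.074  -0.8469  0.4202] F [ 0.6 -3.4  0.6]
[[-0.007, 0.999, 0.042], [0.997, 0.003, 0.081], [0.081, 0.042, -0.996]]
```

Request:
carry_out(targets=[[-4,0,-1.5,0,-1],[-4,0,-1.5,0,-1],[0,0,0,0,-1]])

```text
t: 13.65
eef_pos: [0.0968, -0.8863, 0.4202]
tool_rot: [0.012, 0.693, 0.72, 0.027]
contact_force: [-2.7, 0.2, 0.0]
gripper_width: 0.003
grasp_force: 0.0
```

```bash
python3 - <<'E'
from h import *
o,R=st()
E
```

```text
t 13.65 q [ 1.372  0.98   0.298  0.278 -0.32   1.909  1.475] p [ 0.0968 -0.8863  0.4202] F [-2.7  0.2  0. ]
[[-0.038, 0.998, 0.055], [0.999, 0.037, 0.021], [0.019, 0.055, -0.998]]
```

Request:
carry_out(targets=[[-2,0,-1,0,-1],[0,0,0,0,-1]])

```text
t: 13.85
eef_pos: [0.0881, -0.8938, 0.4243]
tool_rot: [0.014, 0.698, 0.716, 0.014]
contact_force: [-1.9, 0.5, -1.2]
gripper_width: 0.002
grasp_force: 0.0
```

```bash
python3 - <<'E'
from h import *
go((.35,-.03,.40))
E
```

```text
t 13.85 q [ 1.364  1.004  0.467  0.243 -0.458  1.916  1.491] p [ 0.0881 -0.8938  0.4243] F [-1.9  0.5 -1.2]
[[-0.026, 0.999, 0.04], [1.0, 0.026, 0.001], [0.0, 0.04, -0.999]]
shift cm [85.68 28.27  3.58]
```

Request:
carry_out(targets=[[4.7,1.5,0,0,-1],[4.7,1.5,0,0,-1],[4.7,1.5,0,0,-1],[4.7,1.5,0,0,-1],[4.7,1.5,0,0,-1],[4.7,1.5,0,0,-1],[4.7,1.5,0,0,-1],[4.7,1.5,0,0,-1],[4.7,1.5,0,0,-1],[4.7,1.5,0,0,-1],[4.7,1.5,0,0,-1],[4.7,1.5,0,0,-1]])

```text
t: 15.05
eef_pos: [0.2479, -0.3601, 0.4358]
tool_rot: [0.018, 0.697, 0.717, 0.013]
contact_force: [1.1, 0.2, 0.1]
gripper_width: -0.002
grasp_force: 0.0
```

Request:
carry_out(targets=[[4.7,1.5,0,0,-1],[4.7,1.5,0,0,-1],[4.7,1.5,0,0,-1],[4.7,1.5,0,0,-1],[4.7,1.5,0,0,-1],[4.7,1.5,0,0,-1],[0,0,0,0,-1]])

```text
t: 15.75
eef_pos: [0.3318, -0.0728, 0.4395]
tool_rot: [0.019, 0.693, 0.72, 0.014]
contact_force: [0.2, -1.0, -0.3]
gripper_width: -0.001
grasp_force: 0.0
```

```bash
python3 - <<'E'
from h import *
o,R=st()
E
```

```text
t 15.75 q [ 0.277 -0.272 -0.183  1.933 -0.048  1.429  0.144] p [ 0.3318 -0.0728  0.4395] F [ 0.2 -1.  -0.3]
[[-0.038, 0.998, 0.048], [0.999, 0.039, -0.006], [-0.008, 0.047, -0.999]]
```

Request:
carry_out(targets=[[0,-4,0,0,-1],[0,-4,0,0,-1],[0,-4,0,0,-1],[0,0,0,0,-1]])

```text
t: 16.15
eef_pos: [0.2703, -0.0837, 0.4084]
tool_rot: [-0.014, 0.699, 0.715, -0.007]
contact_force: [0.1, -0.7, 0.2]
gripper_width: 0.001
grasp_force: 0.0
```

```bash
python3 - <<'E'
from h import *
o,R=st()
E
```

```text
t 16.15 q [ 0.79  -0.337 -0.479  2.018 -0.154  1.458  0.38 ] p [ 0.2703 -0.0837  0.4084] F [ 0.1 -0.7  0.2]
[[-0.023, 0.999, -0.03], [1.0, 0.023, 0.011], [0.011, -0.029, -1.0]]
```

```bash
python3 - <<'E'
from h import *
go((.592,-.0235,.16))
E
```

```text
t 16.15 q [ 0.79  -0.337 -0.479  2.018 -0.154  1.458  0.38 ] p [ 0.2703 -0.0837  0.4084] F [ 0.1 -0.7  0.2]
[[-0.023, 0.999, -0.03], [1.0, 0.023, 0.011], [0.011, -0.029, -1.0]]
shift cm [ 5.   33.02 23.94]
```

Request:
carry_out(targets=[[0.6,4,2.5,0,-1],[0.6,4,2.5,0,-1],[0.6,4,2.5,0,-1],[0.6,4,2.5,0,0.6],[0.6,4,2.5,0,0.6],[0.6,4,2.5,0,0.6],[0.6,4,2.5,0,0.6],[0.6,4,2.5,0,0.6],[0.2,1,4,0,0.6],[0,0,0,0,0.6],[0,0,0,0,0.6]])

```text
t: 17.25
eef_pos: [0.596, -0.0157, 0.1633]
tool_rot: [-0.013, 0.695, 0.719, -0.004]
contact_force: [0.1, 0.0, 0.3]
gripper_width: 0.797
grasp_force: 0.0
```

```bash
python3 - <<'E'
from h import *
go((.592,-.0235,.06))
im,c=snap('wrist','w5')
E
```

```text
t 17.25 q [ 0.435  0.521 -0.68   1.76   0.359  1.014 -0.345] p [ 0.596  -0.0157  0.1633] F [0.1 0.  0.3]
[[-0.034, 0.999, -0.024], [0.999, 0.034, 0.012], [0.013, -0.024, -1.0]]
shift cm [-0.9  -0.18 10.32]
```

View pics/w5.png

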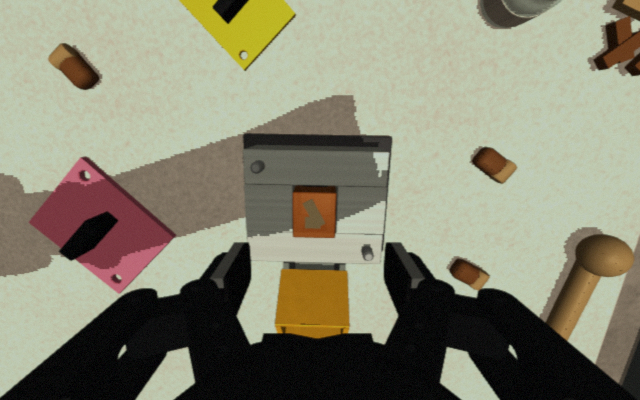

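The block stands up at about (293–337, 186–238) between the open fingers, with the pins at (257,167) and (367,253). I'll check the fit against these.

```bash
sed -i 's/^for k in (3,4)/if __name__=="__main__":\n  for k in (3,4)/; ' fit.py; python3 - <<'E'
import re;s=open('fit.py').read();i=s.index('if __name__');open('fit.py','w').write(s[:i])
E
python3 - <<'E'
from fit import *
c=load('w5');p=[.5921,-.0236,1.5914,0]
for n,m in dict(pin0=(.038,.048,.074),pin1=(-.038,-.048,.074),b1=(.02,.018,.078),b2=(.02,-.018,.078),b3=(-.02,-.018,.078),b4=(-.02,.018,.078),t1=(.052,.062,.06),t2=(.052,-.062,.06),t3=(-.052,-.062,.06),t4=(-.052,.062,.06)).items(): print(n,proj(c,W(p,m)).round(1))
a=cv2.imread('pics/w5.png')[130:270,235:400];cv2.imwrite('pics/w5c.png',cv2.resize(a,None,fx=4,fy=4,interpolation=cv2.INTER_CUBIC))
im=cv2.imread('pics/w5.png').astype(int)
print(im[178:246,300,2].tolist());print(im[225,284:346,2].tolist())
E
```

```text
pin0 [254.9 169.1]
pin1 [368.8 258.3]
b1 [291.8 192.8]
b2 [336.5 193.7]
b3 [335. 240.]
b4 [292.2 239. ]
t1 [241.5 149.7]
t2 [389.8 152.2]
t3 [380.8 265.6]
t4 [247.4 262.4]
[101, 104, 100, 103, 103, 97, 88, 56, 45, 47, 43, 41, 42, 51, 100, 133, 145, 147, 142, 144, 143, 141, 145, 139, 140, 141, 145, 141, 143, 138, 138, 139, 138, 137, 143, 137, 134, 140, 141, 139, 143, 139, 137, 136, 138, 136, 137, 132, 136, 136, 130, 135, 133, 132, 138, 144, 139, 142, 138, 162, 182, 188, 190, 189, 191, 190, 188, 192]
[99, 100, 94, 101, 103, 101, 97, 91, 86, 111, 130, 134, 133, 138, 137, 137, 132, 135, 134, 134, 122, 117, 108, 107, 106, 107, 107, 107, 109, 107, 105, 108, 106, 107, 106, 107, 114, 118, 124, 124, 130, 130, 131, 139, 135, 138, 139, 138, 138, 129, 112, 90, 117, 167, 187, 191, 193, 190, 191, 189, 188, 193]
```

Request:
carry_out(targets=[[-0.8,-0.2,2.3,0,0.6],[0,0,4,0,0.6],[0,0,3,0,0.6],[0,0,0.9,0,0.6],[0,0,0,0,0.6]])

```text
t: 17.8
eef_pos: [0.5917, -0.0234, 0.062]
tool_rot: [-0.013, 0.696, 0.718, -0.003]
contact_force: [0.6, -0.1, 0.3]
gripper_width: 0.8
grasp_force: 0.0
```

```bash
python3 - <<'E'
from h import *
go((.592,-.0225,.06))
E
```

```text
t 17.8 q [ 0.398  0.64  -0.615  1.836  0.46   0.836 -0.414] p [ 0.5917 -0.0234  0.062 ] F [ 0.6 -0.1  0.3]
[[-0.031, 0.999, -0.023], [0.999, 0.031, 0.013], [0.014, -0.023, -1.0]]
shift cm [0.09 0.04 0.2 ]
```

Request:
carry_out(targets=[[0.1,0,0.1,0,-0.2],[0,0,0,0,-0.6],[0,0,0,0,-1],[0,0,0,0,-1],[0,0,0,0,-1],[0,0,0,0,-1]], force=50)

```text
t: 18.4
eef_pos: [0.5923, -0.022, 0.0606]
tool_rot: [-0.013, 0.696, 0.718, -0.002]
contact_force: [0.6, 0.4, 4.4]
gripper_width: 0.407
grasp_force: 53.9
```

Request:
carry_out(targets=[[0,0,-0.5,0,-1],[0,0,-1,0,-1],[0,0,-1,0,-1],[0,0,-2,0,-1],[0,0,-3,0,-1],[0,0,-3,0,-1],[0,0,-2,0,-1],[0,0,0,0,-1]])

```text
t: 19.2
eef_pos: [0.596, -0.0237, 0.1889]
tool_rot: [-0.012, 0.696, 0.718, -0.001]
contact_force: [0.5, -0.1, -0.2]
gripper_width: 0.406
grasp_force: 53.3
```

```bash
python3 - <<'E'
from h import *
o,R=st();print(o['gripper_width'],o['grasp_force'])
T=load('top0');S=load('scene0')
# pan circle by ellipse fit in top & scene (bright disc)
for f,c,(u,v),th in(('top0',T,(453,195),None),('scene0',S,(214,157),None)):
    g=cv2.cvtColor(cv2.imread('pics/%s.png'%f),cv2.COLOR_BGR2GRAY);roi=g[v-45:v+45,u-50:u+50]
    t,b=cv2.threshold(roi,0,255,cv2.THRESH_OTSU);n,l,s,ce=cv2.connectedComponentsWithStats((roi>t).astype(np.uint8));k=l[45,50]
    cs,_=cv2.findContours((l==k).astype(np.uint8),cv2.RETR_EXTERNAL,cv2.CHAIN_APPROX_NONE);q=max(cs,key=len)
    el=cv2.fitEllipse(q);x=(el[0][0]+u-50,el[0][1]+v-45);print(f,x,el[1],s[k],atz(c,*x,.05).round(4))
    globals()[f]=x
print(tri([(T,*top0),(S,*scene0)]))
im,c=snap('wrist','w6')
E
```

```text
t 19.2 q [ 0.464  0.492 -0.696  1.74   0.336  1.052 -0.317] p [ 0.596  -0.0237  0.1889] F [ 0.5 -0.1 -0.2]
[[-0.031, 0.999, -0.019], [0.999, 0.031, 0.014], [0.015, -0.018, -1.0]]
0.40603486378279313 53.31278622150421
top0 (452.150634765625, 194.8953971862793) (48.04771423339844, 51.35568618774414) [  24   20   51   51 2006] [ 0.5342 -0.3718  0.05  ]
scene0 (213.6617431640625, 157.38616180419922) (24.82532501220703, 42.18532943725586) [ 29  33  43  26 871] [ 0.5416 -0.3673  0.05  ]
(array([ 0.53548753, -0.37453192,  0.04282587]), [np.float64(0.07448358768752486), np.float64(0.061799142189733335)])
```

Request:
carry_out(targets=[[-3.5,-0.8,-0.2,0,-1],[-4.8,-0.9,-0.2,0,-1],[-4.8,-0.9,-0.2,0,-1],[-4.8,-0.9,-0.2,0,-1],[-4.8,-0.9,-0.2,0,-1],[-4.8,-0.9,-0.2,0,-1],[-4.8,-0.9,-0.2,0,-1],[-4.5,-0.9,-0.1,0,-1],[0,0,0,0,-1],[0,0,0,0,-1]])

```text
t: 20.25
eef_pos: [0.5334, -0.3952, 0.1941]
tool_rot: [-0.015, 0.697, 0.717, -0.003]
contact_force: [0.4, 1.2, -0.7]
gripper_width: 0.404
grasp_force: 53.3
```

```bash
python3 - <<'E'
from h import *
o,R=st();im,c=snap('wrist','w7')
print(proj(c,(.5355,-.372,.05)),o['grasp_force'])
E
```

```text
t 20.25 q [ 0.953  0.579 -0.6    1.561  0.343  1.141  0.304] p [ 0.5334 -0.3952  0.1941] F [ 0.4  1.2 -0.7]
[[-0.028, 0.999, -0.027], [0.999, 0.028, 0.016], [0.017, -0.026, -1.0]]
[323.13647471 169.22680323] 53.3086234331131
```

View pics/w7.png

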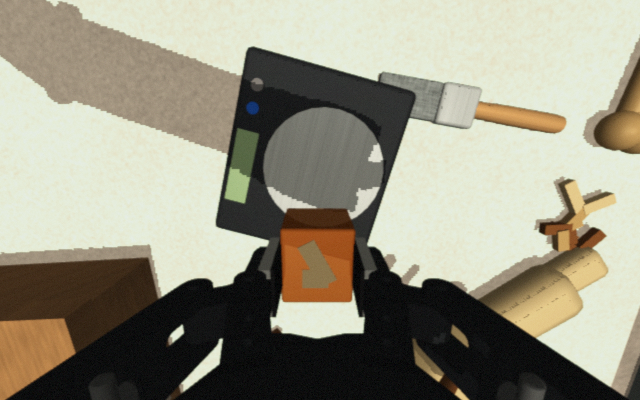

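The pan spans u 263–384 with its top edge at v 106, so its centre is about (323.5,166) and agrees with the estimate to 3 px. The block is held upright, and I'll lower it now.

Request:
carry_out(targets=[[2.4,0.6,1,0,-1],[0,0,4,0,-1],[0,0,4,0,-1],[0,0,2,0,-1],[0,0,0.5,0,-1],[0,0,0,0,-1]])

```text
t: 20.9
eef_pos: [0.5379, -0.3664, 0.0807]
tool_rot: [-0.015, 0.695, 0.719, -0.003]
contact_force: [0.0, -0.3, -0.4]
gripper_width: 0.407
grasp_force: 53.3
```

```bash
python3 - <<'E'
from h import *
go((.536,-.369,.0690))
E
```

```text
t 20.9 q [ 0.894  0.682 -0.561  1.677  0.423  0.938  0.202] p [ 0.5379 -0.3664  0.0807] F [ 0.  -0.3 -0.4]
[[-0.033, 0.999, -0.025], [0.999, 0.034, 0.016], [0.017, -0.024, -1.0]]
shift cm [-0.27 -0.17  1.17]
```

Request:
carry_out(targets=[[-0.3,-0.2,0.6,0,-1],[0,0,0.3,0,-1],[0,0,0,0,-1]])

```text
t: 21.2
eef_pos: [0.5355, -0.3716, 0.0725]
tool_rot: [-0.013, 0.696, 0.718, -0.003]
contact_force: [0.5, 0.6, -0.3]
gripper_width: 0.4
grasp_force: 53.3
```

Request:
carry_out(targets=[[0,0,0.2,0,-1],[0,0,0,0,-1]])

```text
t: 21.4
eef_pos: [0.5358, -0.3716, 0.0719]
tool_rot: [-0.013, 0.696, 0.718, -0.003]
contact_force: [-3.7, 0.5, 8.3]
gripper_width: 0.408
grasp_force: 54.3
```

Request:
carry_out(targets=[[0,0,0.1,0,-1],[0,0,0,0,-1]])

```text
t: 21.6
eef_pos: [0.5358, -0.3717, 0.0718]
tool_rot: [-0.013, 0.696, 0.718, -0.003]
contact_force: [-6.0, 2.7, 14.7]
gripper_width: 0.409
grasp_force: 55.1
```

Request:
carry_out(targets=[[0,0,-0.2,0,-1],[0,0,0,0,-0.15],[0,0,0,0,-0.1],[0,0,0,0,0],[0,0,0,0,0.4],[0,0,0,0,0.7],[0,0,-0.5,0,0.7],[0,0,-2,0,0.7],[0,0,-4,0,0.7],[0,0,-4,0,0.7],[0,0,-4,0,0.7],[0,0,0,0,0.7]], force=30)

```text
t: 22.8
eef_pos: [0.5425, -0.3745, 0.2231]
tool_rot: [-0.008, 0.696, 0.718, -0.002]
contact_force: [-0.1, 0.6, 0.3]
gripper_width: 0.852
grasp_force: 0.0
```

```bash
python3 - <<'E'
from h import *
o,R=st();im,c=snap('wrist','w8')
for p in [(.516,-.39,.086),(.536,-.372,.086),(.536,-.3695,.05)]: print(proj(c,p).round(0))
h=c; print('pan top',proj(c,(.536,-.31,.05)))
im2,c2=snap('scene','s2');cv2.imwrite('pics/cmb.png',np.hstack([np.clip(1.4*cv2.resize(im[100:300,220:420,::-1],(400,400)).astype(float),0,255),np.clip(1.6*cv2.resize(im2[120:200,160:240,::-1],(400,400),interpolation=cv2.INTER_CUBIC).astype(float),0,255)]))
go((.42,.24,.3))
E
```

```text
t 22.8 q [ 0.937  0.54  -0.618  1.556  0.327  1.168  0.283] p [ 0.5425 -0.3745  0.2231] F [-0.1  0.6  0.3]
[[-0.031, 0.999, -0.015], [0.999, 0.031, 0.009], [0.01, -0.014, -1.0]]
[292. 207.]
[312. 190.]
[313. 180.]
pan top [314.70255498 124.42474171]
t 22.9 q [ 0.937  0.545 -0.616  1.563  0.328  1.166  0.283] p [ 0.5394 -0.3736  0.2174] F [-0.6 -0.2 -1.2]
[[-0.031, 0.999, -0.022], [0.999, 0.031, 0.013], [0.014, -0.022, -1.0]]
shift cm [ 61.81 -10.2   -7.18][ WARN:0@1.992] global loadsave.cpp:1063 imwrite_ Unsupported depth image for selected encoder is fallbacked to CV_8U.
```

View pics/cmb.png

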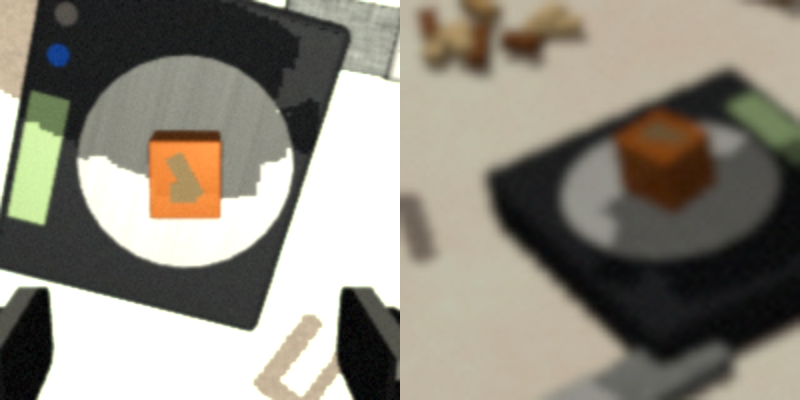

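The block stands upright on the pan, about 2 mm from its centre. In the crop the pan centre is near (186,161) and the block base near (185,165). Next is the cover.

Request:
carry_out(targets=[[4,0,-1,0,0.7],[4.7,-0.3,-0.2,0,0.7],[4.7,-0.3,-0.2,0,0.7],[4.7,-0.3,-0.2,0,0.7],[4.7,-0.3,-0.2,0,0.7],[4.7,-0.3,-0.2,0,0.7],[4.7,-0.3,-0.2,0,0.7],[4.7,-0.3,-0.2,0,0.7],[4.7,-0.3,-0.2,0,0.7],[4.7,-0.3,-0.2,0,0.7],[4.7,-0.3,-0.2,0,0.7],[4.7,-0.3,-0.2,0,0.7]])

```text
t: 24.1
eef_pos: [0.4883, 0.1828, 0.2562]
tool_rot: [-0.014, 0.696, 0.718, -0.004]
contact_force: [1.6, 0.6, 0.3]
gripper_width: 0.85
grasp_force: 0.0
```

Request:
carry_out(targets=[[4.7,-0.3,-0.2,0,0.7],[4.7,-0.3,-0.2,0,0.7],[4.5,-0.3,-0.2,0,0.7],[0,0,0,-8,0.7],[0,0,0,-8,0.7],[0,0,0,-8,0.7],[0,0,0,-8,0.7],[0,0,0,-8,0.7],[0,0,0,-8,0.7],[0,0,0,-8,0.7],[0,0,0,-8,0.7],[0,0,0,-8,0.7]])

```text
t: 25.3
eef_pos: [0.4758, 0.3196, 0.2642]
tool_rot: [-0.014, 0.138, 0.99, 0.005]
contact_force: [-0.1, 0.8, 0.8]
gripper_width: 0.846
grasp_force: 0.0
```

```bash
python3 - <<'E'
from h import *
im,c=snap('wrist','w9');go((.4775,.321,.26))
print([proj(c,p).round(0).tolist() for p in((.4775,.321,.04),(.5286,.3549,.008),(.4264,.2869,.008))])
E
```

```text
t 25.35 q [ 0.157  0.534 -1.163  1.702  0.483  1.252  0.187] p [0.4759 0.3194 0.264 ] F [-0.1 -1.3  0. ]
[[-0.963, 0.268, -0.027], [0.267, 0.964, 0.013], [0.03, 0.006, -1.0]]
shift cm [-0.12  0.19  0.4 ]
[[317.0, 180.0], [350.0, 204.0], [282.0, 147.0]]
```

```bash
python3 - <<'E'
from h import *
a=cv2.imread('pics/w9.png')[100:265,210:430].astype(float)
print(np.percentile(a,50))
cv2.imwrite('pics/w9c.png',cv2.resize(np.clip(a*0.9,0,255).astype(np.uint8),None,fx=3.6,fy=3.6,interpolation=cv2.INTER_CUBIC))
E
```

```text
178.0
```

View pics/w9c.png

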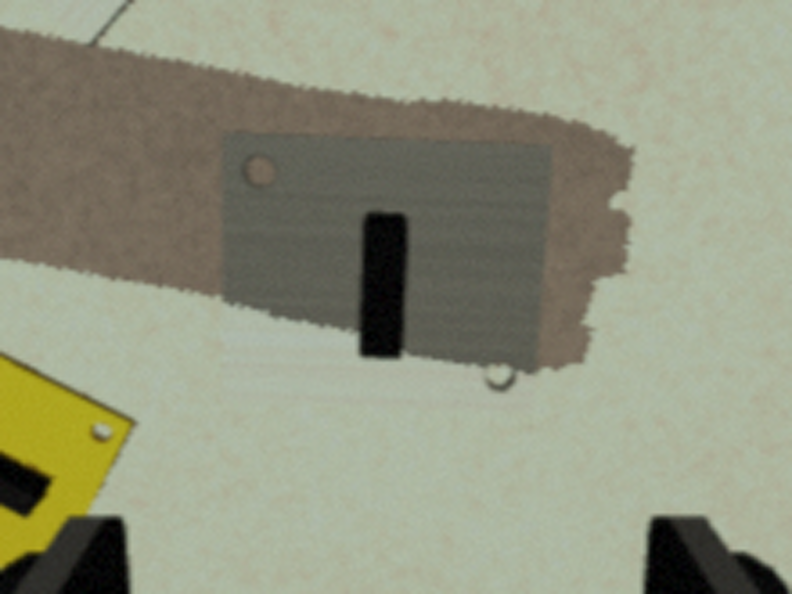

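The cover crop (3.6x, offset 210,100) shows the holes at full-frame (282.2,147.2) and (348.9,204.2), with the handle centre at (316.5,179.2). All are within about 1 px of prediction.

```bash
python3 - <<'E'
from h import *
c=load('w9');T=load('top0');S=load('scene0')
A=(282.2,147.2);B=(348.9,204.2);H=(316.5,179.2)
a=atz(c,*A,.008);b=atz(c,*B,.008);print(a,b,np.linalg.norm(a-b),'mid',(a+b)/2,'yaw',np.degrees(np.arctan2(*(b-a)[1::-1]))-51.63)
print('handle',atz(c,*H,.04))
print(tri([(T,143.5,207),(S,450,290),(c,*B)]),tri([(T,170.8,249.5),(S,443,249),(c,*A)]))
go((.4785,.321,.04))
o,R=bot.get_obs(),None
E
```

```text
[0.42655506 0.28654384 0.008     ] [0.52856606 0.35365973 0.008     ] 0.12210973538090121 mid [0.47756056 0.32010179 0.008     ] yaw -18.287965705266735
handle [0.47591578 0.32059506 0.04      ]
(array([0.52919904, 0.35452245, 0.00299814]), [np.float64(0.40048891895211286), np.float64(0.17754272525460368), np.float64(0.710169386903032)]) (array([0.42652284, 0.28661864, 0.00396769]), [np.float64(0.25400374008607385), np.float64(0.11113750594940959), np.float64(0.43916994989074876)])
t 25.35 q [ 0.157  0.534 -1.163  1.702  0.483  1.252  0.187] p [0.4759 0.3194 0.264 ] F [-0.1 -1.3  0. ]
[[-0.963, 0.268, -0.027], [0.267, 0.964, 0.013], [0.03, 0.006, -1.0]]
shift cm [-0.87  0.09 22.39]
```

Request:
carry_out(targets=[[-0.8,0,3,2.8,0.7],[0,0,4.5,0,0.7],[0,0,4.5,0,0.7],[0,0,4.5,0,0.5],[0,0,4,0,0.5],[0,0,3,0,0.3],[0,0,0,0,0.3]])

```text
t: 26.05
eef_pos: [0.4752, 0.3188, 0.0258]
tool_rot: [-0.017, 0.166, 0.986, 0.002]
contact_force: [-0.4, -0.2, -0.1]
gripper_width: 0.645
grasp_force: 0.0
```

```bash
python3 - <<'E'
from h import *
go((.477,.3203,.014))
E
```

```text
t 26.05 q [-0.02   0.79  -0.914  1.886  0.768  0.887 -0.081] p [0.4752 0.3188 0.0258] F [-0.4 -0.2 -0.1]
[[-0.944, 0.327, -0.032], [0.327, 0.945, 0.009], [0.033, -0.002, -0.999]]
shift cm [-0.16  0.21  1.18]
```

Request:
carry_out(targets=[[-0.2,0.2,0.6,-0.8,0.3],[0,0,0.5,0,0.3],[0,0,0,0,0],[0,0,0,0,-0.5],[0,0,0,0,-1],[0,0,0,0,-1],[0,0,0,0,-1],[0,0,0,0,-1]], force=80)

```text
t: 26.85
eef_pos: [0.4809, 0.3221, 0.0206]
tool_rot: [-0.013, 0.159, 0.987, 0.005]
contact_force: [-2.9, -4.2, 6.9]
gripper_width: 0.169
grasp_force: 79.3
```

Request:
carry_out(targets=[[0,0,-0.5,0,-1],[0,0,-1,0,-1],[0,0,-2,0,-1],[0,0,-4,0,-1],[0,0,-4,0,-1],[0,0,-3,0,-1],[0,0,0,0,-1]])

```text
t: 27.55
eef_pos: [0.4859, 0.3235, 0.1706]
tool_rot: [-0.01, 0.158, 0.987, 0.009]
contact_force: [-0.2, 0.3, -3.8]
gripper_width: 0.16
grasp_force: 78.9
```

```bash
python3 - <<'E'
from h import *
go((.592,-.0235,.17))
E
```

```text
t 27.55 q [ 0.088  0.628 -1.069  1.785  0.588  1.094  0.072] p [0.4859 0.3235 0.1706] F [-0.2  0.3 -3.8]
[[-0.95, 0.312, -0.017], [0.312, 0.95, 0.02], [0.023, 0.014, -1.0]]
shift cm [-20.91 -29.64  -0.82]
```

Request:
carry_out(targets=[[-2.6,-3.7,-0.1,0,-1],[-2.6,-3.7,-0.1,0,-1],[-2.6,-3.7,-0.1,0,-1],[-2.6,-3.7,-0.1,0,-1],[-2.6,-3.7,-0.1,0,-1],[-2.6,-3.7,-0.1,0,-1],[-2.6,-3.7,-0.1,0,-1],[-2.6,-3.7,-0.1,0,-1],[0,0,0,0,-1]])

```text
t: 28.45
eef_pos: [0.5905, -0.0348, 0.1635]
tool_rot: [-0.013, 0.164, 0.986, 0.003]
contact_force: [0.0, -0.4, -4.0]
gripper_width: 0.164
grasp_force: 79.2
```

Request:
carry_out(targets=[[0,0,0,7.8,-1],[0,0,0,7.8,-1],[0,0,0,7.8,-1],[0,0,0,7.8,-1],[0,0,0,7.8,-1],[0,0,0,7.8,-1],[0,0,0,7.8,-1],[0,0,0,7.8,-1],[0,0,0,7.8,-1],[0,0,0,0,-1]])

```text
t: 29.45
eef_pos: [0.5887, -0.0249, 0.1648]
tool_rot: [-0.014, 0.697, 0.717, -0.003]
contact_force: [-0.1, -0.0, -3.8]
gripper_width: 0.167
grasp_force: 79.1
```

```bash
python3 - <<'E'
from h import *
go((.592,-.0235,.17));o,R=st();print(o['gripper_width'])
im,c=snap('wrist','w10')
for a,b in((.038,.048),(.038,-.048),(-.038,.048),(-.038,-.048),(.052,.062),(.052,-.062),(-.052,.062),(-.052,-.062)):
    print((a,b),proj(c,o['eef_pos']+R@[a,b,.0126]).round(0))
E
```

```text
t 29.45 q [ 0.526  0.54  -0.784  1.77   0.413  1.033 -0.383] p [ 0.5887 -0.0249  0.1648] F [-0.1 -0.  -3.8]
[[-0.027, 0.999, -0.025], [1.0, 0.027, 0.015], [0.015, -0.024, -1.0]]
shift cm [ 0.14  0.32 -0.52]
t 29.45 q [ 0.526  0.54  -0.784  1.77   0.413  1.033 -0.383] p [ 0.5887 -0.0249  0.1648] F [-0.1 -0.  -3.8]
[[-0.027, 0.999, -0.025], [1.0, 0.027, 0.015], [0.015, -0.024, -1.0]]
0.16729733532685093
(0.038, 0.048) [405. 179.]
(0.038, -0.048) [227. 179.]
(-0.038, 0.048) [395. 301.]
(-0.038, -0.048) [237. 301.]
(0.052, 0.062) [434. 153.]
(0.052, -0.062) [198. 152.]
(-0.052, 0.062) [416. 321.]
(-0.052, -0.062) [217. 321.]
```

```bash
python3 - <<'E'
from h import *
a=cv2.imread('pics/w10.png')[130:330,180:450]
a=(255*(a/255.)**.7).astype(np.uint8)
cv2.imwrite('pics/w10c.png',cv2.resize(a,None,fx=2.96,fy=2.96,interpolation=cv2.INTER_CUBIC))
E
```

```text
(no output)
```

View pics/w10c.png

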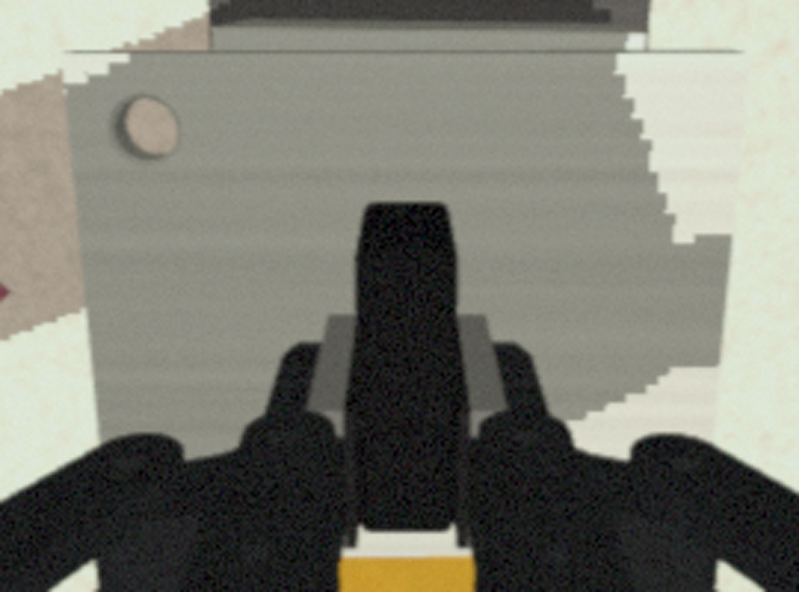

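The held cover's far corners are at full-frame (202,147.6) and (431,147.6), its hole at (229.7,172.9), and the +x end of the handle spans (303–331,199) to (301–334,217). I'll fit its pose in the tool frame.

```bash
cat > cov.py <<'E'
from h import *
from scipy.optimize import least_squares
c=load('w10')
p0=np.array([.5887,-.0249,.1648]);R0=np.array([[-.027,.999,-.025],[1,.027,.015],[.015,-.024,-1]])
U,_,V=np.linalg.svd(R0);R0=U@V
# cover frame as held (axes: cover x ~ tool x, cover z ~ -tool z, so cover y ~ -tool y); hole at tool (+x,-y) = cover (38,48)
P=[((.052,.062,.008),(202,147.6)),((.052,-.062,.008),(431,147.6)),((.038,.048,.008),(229.7,172.9)),((.025,.008,.008),(303.3,199.3)),((.025,-.008,.008),(331,199.3)),((.025,.008,.04),(300.8,217.2)),((.025,-.008,.04),(334.2,217.2))]
def pose(s): # s: x,y,z of underside centre in tool, rotvec(z,y,x) in tool
    return np.array(s[:3]),Ro.from_rotvec([s[5],s[4],s[3]]).as_matrix()@np.diag([1,-1,-1])
def res(s):
    t,Q=pose(s);return np.concatenate([[*(proj(c,p0+R0@(t+Q@np.array(m)))-uv)] for m,uv in P]+[np.array(s[4:6])/.03,[(s[1])/.003]])
if __name__=="__main__":
    s=least_squares(res,[0,0,.0206,0,0,0]);print(s.x.round(4),res(s.x).round(1))
    t,Q=pose(s.x)
    Cw=p0+R0@t;Qw=R0@Q;print('centre',Cw.round(4),'xaxis',Qw[:,0].round(3),'z',Qw[:,2].round(3),'yaw',np.degrees(np.arctan2(Qw[1,0],Qw[0,0])))
    for h in((.038,.048,0),(-.038,-.048,0)): print('hole',(Cw+Qw@h).round(4))
E
python3 cov.py
python3 - <<'E'
from fit import *
p=[.5921,-.0236,1.5914,0];print([W(p,m).round(4) for m in((.038,.048,.074),(-.038,-.048,.074))])
E
```

```text
[0.0014 0.0002 0.0254 0.0039 0.0136 0.0088] [-0.6  1.1  1.   2.1  0.1  1.6 -0.6 -1.9  0.1 -1.8 -0.7 -0.6  0.7 -0.5
  0.5  0.3  0.1]
centre [ 0.5882 -0.0231  0.1394] xaxis [-0.023  0.999  0.029] z [ 0.034 -0.028  0.999] yaw 91.29195646824117
hole [0.5394 0.0137 0.1421]
hole [ 0.637  -0.06    0.1367]
[array([0.5433, 0.0134, 0.074 ]), array([ 0.6409, -0.0606,  0.074 ])]
```

Request:
carry_out(targets=[[-0.1,0.6,2,0,-1],[0,0,2,0,-1],[0,0,1.5,0,-1],[0,0,0,0,-1],[0,0,0,0,-1]])

```text
t: 30.0
eef_pos: [0.5939, -0.0252, 0.1099]
tool_rot: [-0.014, 0.697, 0.717, -0.003]
contact_force: [-0.3, -0.0, -3.8]
gripper_width: 0.165
grasp_force: 79.0
```

```bash
python3 - <<'E'
from h import *
go((.593,-.0248,.105))
E
```

```text
t 30.0 q [ 0.493  0.611 -0.745  1.799  0.475  0.947 -0.426] p [ 0.5939 -0.0252  0.1099] F [-0.3 -0.  -3.8]
[[-0.029, 0.999, -0.025], [0.999, 0.029, 0.015], [0.016, -0.024, -1.0]]
shift cm [ 0.03 -0.08  0.49]
```

Request:
carry_out(targets=[[0,-0.1,0.3,0,-1],[0,0,0.3,0,-1],[0,0,0,0,-1]])

```text
t: 30.3
eef_pos: [0.5928, -0.0255, 0.1039]
tool_rot: [-0.014, 0.697, 0.717, -0.003]
contact_force: [-0.9, 0.0, -3.2]
gripper_width: 0.166
grasp_force: 79.1
```

Request:
carry_out(targets=[[0,0,0.3,0,-1],[0,0,0,0,-1]])

```text
t: 30.5
eef_pos: [0.5926, -0.0254, 0.1006]
tool_rot: [-0.014, 0.697, 0.717, -0.003]
contact_force: [-0.0, 0.2, -4.6]
gripper_width: 0.167
grasp_force: 79.1
```

Request:
carry_out(targets=[[0,0,0.2,0,-1],[0,0,0,0,-1]])

```text
t: 30.7
eef_pos: [0.5926, -0.0253, 0.0986]
tool_rot: [-0.014, 0.697, 0.717, -0.003]
contact_force: [-0.0, -0.1, -4.8]
gripper_width: 0.169
grasp_force: 79.1
```

Request:
carry_out(targets=[[0,0,0.2,0,-1],[0,0,0,0,-1]])

```text
t: 30.9
eef_pos: [0.5925, -0.0253, 0.0966]
tool_rot: [-0.014, 0.697, 0.717, -0.003]
contact_force: [-0.3, 0.2, -4.4]
gripper_width: 0.164
grasp_force: 79.1
```

Request:
carry_out(targets=[[0,0,0.2,0,-1],[0,0,0,0,-1]])

```text
t: 31.1
eef_pos: [0.5924, -0.0253, 0.0946]
tool_rot: [-0.014, 0.697, 0.717, -0.003]
contact_force: [-0.4, -0.7, -3.9]
gripper_width: 0.166
grasp_force: 79.1
```

Request:
carry_out(targets=[[0,0,0.2,0,-1],[0,0,0,0,-1]])

```text
t: 31.3
eef_pos: [0.5924, -0.0253, 0.0926]
tool_rot: [-0.014, 0.697, 0.717, -0.003]
contact_force: [0.7, 0.2, -4.4]
gripper_width: 0.166
grasp_force: 79.1
```

Request:
carry_out(targets=[[0,0,0.2,0,-1],[0,0,0,0,-1]])

```text
t: 31.5
eef_pos: [0.5923, -0.0253, 0.0906]
tool_rot: [-0.014, 0.697, 0.717, -0.003]
contact_force: [-1.2, -0.3, -4.1]
gripper_width: 0.167
grasp_force: 79.3
```

Request:
carry_out(targets=[[0,0,0.2,0,-1],[0,0,0,0,-1]])

```text
t: 31.7
eef_pos: [0.5923, -0.0253, 0.0886]
tool_rot: [-0.014, 0.697, 0.717, -0.003]
contact_force: [-0.9, -1.0, -4.4]
gripper_width: 0.165
grasp_force: 79.1
```

Request:
carry_out(targets=[[0,0,0.2,0,-1],[0,0,0,0,-1]])

```text
t: 31.9
eef_pos: [0.5923, -0.0253, 0.0866]
tool_rot: [-0.014, 0.697, 0.717, -0.003]
contact_force: [-1.0, -0.7, -4.2]
gripper_width: 0.166
grasp_force: 79.1
```

Request:
carry_out(targets=[[0,0,0.2,0,-1],[0,0,0,0,-1]])

```text
t: 32.1
eef_pos: [0.5922, -0.0253, 0.0846]
tool_rot: [-0.014, 0.697, 0.717, -0.003]
contact_force: [-0.8, -0.7, -4.1]
gripper_width: 0.168
grasp_force: 79.1
```

Request:
carry_out(targets=[[0,0,0.2,0,-1],[0,0,0,0,-1]])

```text
t: 32.3
eef_pos: [0.5923, -0.0253, 0.0827]
tool_rot: [-0.014, 0.697, 0.717, -0.003]
contact_force: [-0.7, -1.4, -3.3]
gripper_width: 0.165
grasp_force: 79.3
```

Request:
carry_out(targets=[[0,0,0.2,0,-1],[0,0,0,0,-1]])

```text
t: 32.5
eef_pos: [0.5922, -0.0256, 0.0818]
tool_rot: [-0.013, 0.697, 0.717, -0.004]
contact_force: [-6.2, -4.3, 7.7]
gripper_width: 0.168
grasp_force: 80.7
```

Request:
carry_out(targets=[[0,0,0.1,0,-1],[0,0,0,0,-1]])

```text
t: 32.7
eef_pos: [0.5921, -0.0257, 0.0814]
tool_rot: [-0.013, 0.697, 0.717, -0.004]
contact_force: [-9.1, -5.5, 13.2]
gripper_width: 0.167
grasp_force: 81.6
```

Request:
carry_out(targets=[[0,0,-0.2,0,-1],[0,0,0,0,-0.65],[0,0,0,0,-0.6],[0,0,0,0,-0.5],[0,0,0,0,-0.2],[0,0,0,0,0.2],[0,0,0,0,0.4],[0,0,0,0,0.4]], force=25)

```text
t: 33.5
eef_pos: [0.5925, -0.0249, 0.0819]
tool_rot: [-0.014, 0.697, 0.717, -0.003]
contact_force: [0.3, 0.3, -0.2]
gripper_width: 0.694
grasp_force: 0.0
```

Request:
carry_out(targets=[[0,0,-1,0,0.4],[0,0,-2,0,0.4],[0,0,-4,0,0.4],[0,0,-4,0,0.4],[0,0,-3,0,0.4],[0,0,0,0,0.4],[0,0,0,0,0.4]])

```text
t: 34.2
eef_pos: [0.5961, -0.0272, 0.223]
tool_rot: [-0.013, 0.697, 0.717, -0.003]
contact_force: [-0.3, 0.2, -0.7]
gripper_width: 0.7
grasp_force: 0.0
```

```bash
python3 - <<'E'
from fit import *
o,R=st();im,c=snap('wrist','w11');p=[.5925,-.0232,1.5914,0]
for n,m in dict(t1=(.052,.062,.068),t2=(.052,-.062,.068),t3=(-.052,-.062,.068),t4=(-.052,.062,.068),h0=(.038,.048,.068),h1=(-.038,-.048,.068),p0=(.038,.048,.074),H=(0,0,.1),H1=(.025,0,.1),H2=(-.025,0,.1)).items(): print(n,proj(c,W(p,m)).round(1))
g=cv2.cvtColor(im,cv2.COLOR_RGB2GRAY);d=g<22
n,l,s,ce=cv2.connectedComponentsWithStats(d.astype(np.uint8));print([(s[i].tolist(),ce[i].round(1).tolist()) for i in range(1,n) if s[i][4]>150])
E
```

```text
t 34.2 q [ 0.55   0.489 -0.813  1.699  0.365  1.138 -0.339] p [ 0.5961 -0.0272  0.223 ] F [-0.3  0.2 -0.7]
[[-0.027, 0.999, -0.022], [1.0, 0.028, 0.014], [0.015, -0.022, -1.0]]
t1 [254.9 133.8]
t2 [379.3 135. ]
t3 [373.2 233.1]
t4 [259.4 231.4]
h0 [269.4 148.1]
h1 [360.9 220.7]
p0 [268.3 148.6]
H [315.7 192.6]
H1 [315.9 166. ]
H2 [315.5 218. ]
[([234, 0, 28, 29, 419], [248.0, 12.4]), ([309, 162, 15, 54, 780], [315.9, 188.6]), ([102, 192, 46, 39, 827], [123.9, 210.5]), ([4, 242, 628, 158, 45887], [317.6, 348.3])]
```

Request:
carry_out(targets=[[0.2,-0.1,0,0,-1],[0,0,0,0,-1],[0,0,2,0,-1],[0,0,3,0,-1],[0,0,3,0,-1],[0,0,2.5,0,-1],[0,0,0.8,0,-1],[0,0,0,0,-1]])

```text
t: 35.05
eef_pos: [0.5909, -0.0233, 0.1076]
tool_rot: [-0.015, 0.697, 0.717, -0.004]
contact_force: [0.3, 0.1, 0.3]
gripper_width: -0.003
grasp_force: 0.0
```

Request:
carry_out(targets=[[0,0,0.3,0,-1],[0,0,0.2,0,-1],[0,0,0,0,-1]])

```text
t: 35.35
eef_pos: [0.5923, -0.0234, 0.1046]
tool_rot: [-0.013, 0.697, 0.717, -0.003]
contact_force: [0.8, 0.9, -1.1]
gripper_width: -0.0
grasp_force: 0.0
```

Request:
carry_out(targets=[[0,0,0.2,0,-1],[0,0,0,0,-1]])

```text
t: 35.55
eef_pos: [0.5918, -0.0235, 0.1021]
tool_rot: [-0.014, 0.697, 0.717, -0.003]
contact_force: [-0.5, 0.3, 0.0]
gripper_width: 0.004
grasp_force: 0.0
```

Request:
carry_out(targets=[[0,0,0.2,0,-1],[0,0,0,0,-1]])

```text
t: 35.75
eef_pos: [0.592, -0.0234, 0.1003]
tool_rot: [-0.014, 0.697, 0.717, -0.003]
contact_force: [0.5, -0.8, 2.7]
gripper_width: 0.0
grasp_force: 1.4
```

The fingers touch the handle top at z = 0.1003, and a flush cover puts it at 0.100, so the cover is seated. I'll retreat clear of it.

Request:
carry_out(targets=[[0,0,-1,0,-1],[0,0,-3,0,-1],[0,0,-4,0,-1],[0,0,-4,0,-1],[0,0,-4,0,-1],[0,0,0,0,-1],[0,0,0,0,-1]])

```text
t: 36.45
eef_pos: [0.596, -0.0256, 0.2611]
tool_rot: [-0.013, 0.697, 0.717, -0.002]
contact_force: [-0.2, 1.0, -0.4]
gripper_width: -0.0
grasp_force: 0.0
```

```bash
python3 - <<'E'
from h import *
im,c=snap('scene','s3');a=cv2.imread('pics/s2.png').astype(int);b=cv2.imread('pics/s3.png').astype(int)
print('pan region diff',np.abs(a-b)[120:200,170:265].mean(),'mug',np.abs(a-b)[290:350,360:410].mean(),'jar',np.abs(a-b)[285:325,305:340].mean(),'bones',np.abs(a-b)[250:295,215:280].mean())
st();print(bot.hand_in())
E
```

```text
pan region diff 6.3452631578947365 mug 1.729111111111111 jar 2.8578571428571427 bones 3.0933333333333333
t 36.5 q [ 0.562  0.456 -0.83   1.658  0.334  1.205 -0.317] p [ 0.5952 -0.0259  0.2597] F [ 0.2 -0.2 -0.1]
[[-0.027, 0.999, -0.024], [1.0, 0.028, 0.014], [0.015, -0.024, -1.0]]
the job is handed in; nothing more can be done
None
```

I handed in the job at 36.5 s of the 72 s allowed: the ejector was pressed fully home (about 30 N against its stop, after a first press jammed about 2 mm short), the block stands upright about 2 mm from the pan's centre, and the cover rests flush over both pins. I knocked no bystander; before/after pictures of the mug, jar and bones showed little change, but I did not check the brush separately.

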